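# Find the heavy side of an unbalanced rotor and hold it down

### The arm

A 6-joint arm with a two-finger parallel gripper is mounted at the origin on the work surface. World frame = base frame: x ahead of the robot, y to its left, z up, the work surface at z = 0. Lengths are in mm, angles in degrees, forces in N, time in s.
With the tool pointing down it reaches from about 300 to 850 mm from the base axis. Payload 4.2 kg.
Tool frame: the origin (TCP) lies at the centre of the arm's flange, where the gripper is bolted on; the fingertips stand 191 mm ahead of it and the grasp point (between the pads) lies 172 mm ahead of it; z points along the fingers, y is the direction in which the jaws open and shut (so a half turn about z gives the same grasp; the last joint's range is limited). The gripper opens to 91 mm and grips with 3 to 60 N. Pads are 32 mm wide; open, the fingers measure 118 mm over their backs; the gripper's body (76 mm by 178 mm) begins 60 mm behind the grasp point.
Start: joints at [73.969, 18.312, 89.639, -0, 72.044, -1.146], TCP at [147.707, 555.703, 404.776] pointing down, gripper open.
Joint ranges: [-177.97, 177.97], [-48.28, 115.42], [12.27, 149.76], [-77.06, 257.06], [2.81, 150.46], [-146.56, 146.56]. Speed limits (degrees/s): [147.25, 147.25, 180, 180, 180, 180].

### API

Orientations are given as [roll, pitch, yaw] about the fixed x, y, z axes, in that order (R = Rz(yaw) Ry(pitch) Rx(roll)).
In Python, from workcell import status, vision, ticket gives the robot as it stands.
- The arm moves only by the shell command python3 -m jog 'ROWS' [FORCE]. ROWS is JSON, a list of rows, each a list of 7 numbers: the finger opening in m, from 0 to 0.0912, then the shift along the tool's x, y, z in m, then the turn, a rotation vector about the tool's x, y, z in rad. A call has 1 to 12 rows; each row shifts and turns the commanded pose from where the row before left it, along the tool's axes as they then stand; what a row does not reach is not made up. A row lasts 1/8 s, in which the tool goes at most 62.5 mm and 10.7 degrees, less where a joint would pass 70% of its speed; a pose out of reach is approached as far as the arm can. A call with a gripper value outside its range is refused whole. The fingers move at their own pace and stop on an object; FORCE is the grip in N (left out, the last holds). Time passes only in rows, so rows that do not move let the fingers close. It gives the time, the measured TCP pose, the force and the opening at its end, in the units of the state.
- status.state(): the state, without advancing time (a new reading comes with each control period).
- vision.grab_frame(name): name is "scene" or "top"; returns a dict with "color" (420x560x3 uint8, blue, green, red), "depth" (420x560 float32, mm along the optical axis (not along the pixel's ray), 0 where there is no reading), "fov_y" (degrees; the focal length in pixels is half the picture's height over the tangent of half this angle, whatever the lens; pixels are square), "cx", "cy" (the principal point, pixels), "k1" (the pictures are not rectified: a ray, as slopes to the right and down, at radius r is drawn at 1 + k1 r^2 times it, then the intrinsics apply), "pose" (4x4, takes a point from camera to world coordinates). Camera axes: x right, y down, z forward; pixel columns grow to the right and rows downward; lengths in mm; the calibration is good to about 2 mm. A picture is of the moment at which its call begins.
- ticket.job_done(): hands the job in, once; it reports no verdict.
Trained networks look in the newest picture that a camera, given by its name, has taken for a name from the list of things; names that differ only in an ending like _2 or _b are one class to them, and where a whole thing is asked for, a point or a joint stands for the part that bears it (a point fixed in the world has none). Each returns a list of dicts, best first, with "p" (0 to 1); they miss things now and then, are a little off and sometimes report something else, mostly with a low value. They report only what shows in the picture. A call takes as long as a camera call.
- vision.find_in(camera, label): "location" ([x, y, z] in mm, in world coordinates, good to about 4 mm: the middle of the surface that is visible of it).
- vision.silhouettes(camera, label): "pixels" (420x560 bool, what is visible of it).
The state is a dict: "time_s": time; "qpos": joint angles; "qvel": joint speeds; "effort": joint torques, N m; "ee_pos": TCP position; "ee_rot": TCP orientation; "force": force on the tool from outside, world axes, zero at the start; "torque": the same for the moment, N m; "gripper_width": finger opening in mm.
Only numpy, scipy, OpenCV 4.12 (cv2) and the standard library are available. Lean on these libraries where they do the work, as an engineer would, in place of code of your own. Each camera call takes 0.05 s, during which the arm holds its last target.

### The job

The six-arm rotor on the balancing stand has a hidden heavy side that cannot be seen, and its stiff bearing keeps it wherever it is left. Turn it slowly by hand by its sleeves to feel which side is heavy, then bring the heavy side straight down below the axle and finish still gripping a sleeve, holding the rotor still there. Leave the bottle, the vials and the weight on the bench alone.

Things in the scene. Friction and masses are not known exactly. Their poses are not given: they have to be found in the camera images.
- stand: Fixed balancing stand, grey: base plate 150 mm (x) by 200 mm (y), 14 mm thick, and a post 60 mm wide (y), 30 mm thick (x), its top 184 mm above the bench (the bearing housing on it reaches 191 mm). The post's front face is 70 mm behind (-x of) the rotor's centre plane. Origin under the base; x runs along the axle from post to rotor, z up. Its yaw differs from start to start.
- axle (a point): Centre of the rotor, on its level axle, 165 mm above the bench. This frame is fixed to the stand and does not turn with the rotor: x along the axle away from the post, y level, z up. The rotor is a closed aluminium drum, 120 mm in diameter and 36 mm thick, centred here, with six identical closed sleeves sticking straight out from its rim every 60 degrees.
- rotor (a joint): Angle of the rotor about the axle's x axis, rad; it grows as the top of the rotor moves towards -y of the stand; no stops. At 0 sleeve 1 points straight up. Bearing drag is a steady 0.42 N m, more than the heavy side can overcome, so the rotor never swings by itself: turning it takes more push while the heavy side rises, less while it sinks. A small dying wiggle shakes the drag out of a hand that grips it; the pull stays.
- drum (a point): A point at the centre of the drum, turning with the rotor. Unseen ballast, 0.68 to 0.92 kg, is fixed inside the drum with its centre 40 mm from the axle, in a direction unrelated to the sleeves: it pulls with 0.27 to 0.36 N m about the axle when level with it. The rest of the rotor (0.4 kg) is balanced. At the start the heavy side is at least 40 degrees away from straight down.
- sleeve_1 (a point): Grip point of one of the six sleeves (round, 20 mm in diameter, closed): on its centre line, 92 mm from the axle and 23 mm inside its end; turns with the rotor. The other five are at 60 degree steps round the axle in the same upright plane. The sleeve ends are 115 mm from the axle and clear the base plate.
- amber_bottle_center (a point): Amber bottle, 68 mm in diameter, 150 mm tall, half-way up. To be left alone.
- vial_a_center (a point): Small glass vial with black cap, 28 mm in diameter, 50 mm tall, half-way up. To be left alone.
- vial_b_center (a point): A second such vial, half-way up. To be left alone.
- weight_center (a point): Brass weight, a cylinder 36 mm in diameter and 45 mm tall, half-way up. To be left alone.

How it is judged (in metres and radians):
On the way:
1. a sleeve is gripped and the rotor has been turned by hand (contact force between the fingers and rotor above 1 N and distance of sleeve_1 from where it was at the start of the episode above 0.02 m), for 0.1 s.
At the end, for the whole second after the job is handed in: The rotor's heavy side is straight below the axle, within about 17 degrees (0.30 rad), the rotor is at rest, and the fingers still hold it (contact force over 1 N) (y of ballast_c0 in the frame of axle between -0.0118 and 0.0118 m and z of ballast_c0 in the frame of axle below -0.03 m and contact force between the fingers and rotor above 1 N and velocity of joint rotor between -0.05 and 0.05 rad/s); the arm keeps its last pose, push and grip.
It fails at once if the rotor is spun fast (over 4 rad/s) (velocity of joint rotor above 4 rad/s or velocity of joint rotor below -4 rad/s).
It fails at once if a bystander on the bench is moved by more than 30 mm (distance of any of amber_bottle_center, vial_a_center, vial_b_center, weight_center from where it was at the start of the episode above 0.03 m).
It also fails if it takes over 72 s, if anything falls off the work surface, if the arm or the gripper's body presses on something with over 40 N, if the wrist force passes 120 N, or if a joint passes its speed limit or range.

## Working session

There is one attempt and no reset: what is moved stays moved. The work goes in short steps, Python scripts to look and compute and a shell command to move; the robot and the scene stay as the last step left them, time stands still between calls to the robot, and variables do not carry over. Pictures are saved under pics/ and viewed, and the job is handed in when it is done.

```bash
ls; mkdir -p pics; python3 - <<'E'
from workcell import status, vision
import cv2,numpy as np
s=status.state();print(s)
for n in ["scene","top"]:
    f=vision.grab_frame(n);cv2.imwrite(f"pics/{n}0.png",f["color"])
    print(n,f["fov_y"],f["cx"],f["cy"],f["k1"],np.round(f["pose"],3).tolist())
    np.savez(f"{n}0.npz",**f)
    for l in ["stand","drum","sleeve_1","amber_bottle_center","vial_a_center","weight_center"]:
        print(l,[(np.round(d["location"]).tolist(),round(d["p"],2)) for d in vision.find_in(n,l)])
E
```

```text
pics
{'time_s': 0.0, 'qpos': array([ 7.39693980e+01,  1.83502480e+01,  8.97068228e+01, -1.03600911e-04,
        7.20442751e+01, -1.14498018e+00]), 'qvel': array([ 0.03085217, -0.03322654,  0.03534527, -0.04565757, -0.1373683 ,
       -0.00490183]), 'effort': array([ 3.08757089e-04, -4.12457550e+01, -2.31978035e+01,  7.28122308e-02,
        4.57224890e-02, -1.41708570e-04]), 'ee_pos': array([147.65348882, 555.53586534, 403.93113365]), 'ee_rot': array([-1.79898672e+02, -1.92664650e-03,  1.65114408e+02]), 'force': array([-0.01809503, -0.61233607, -1.12908713]), 'torque': array([ 0.04131993, -0.06694147, -0.00204055]), 'gripper_width': 91.18276701768966}
scene 51.06342826546434 282.5796122055773 218.97005026065224 0.03342184538389858 [[0.357, 0.584, -0.729, 1356.304], [0.934, -0.225, 0.277, -326.201], [-0.002, -0.78, -0.626, 866.364], [0.0, 0.0, 0.0, 1.0]]
stand [([557.0, -86.0, 80.0], 0.79)]
drum [([570.0, -74.0, 182.0], 0.67)]
sleeve_1 [([570.0, -75.0, 180.0], 0.62)]
amber_bottle_center [([636.0, 379.0, 76.0], 0.75)]
vial_a_center [([495.0, -315.0, 32.0], 0.65)]
weight_center [([505.0, 349.0, 32.0], 0.76)]
top 55.578175875535166 277.38399198971615 203.38260168814938 -0.09392035679906537 [[-0.058, -0.974, 0.218, 277.629], [-0.998, 0.057, -0.011, -16.966], [-0.002, -0.219, -0.976, 1335.201], [0.0, 0.0, 0.0, 1.0]]
stand [([526.0, -70.0, 12.0], 0.98)]
drum [([542.0, -66.0, 204.0], 0.82)]
sleeve_1 [([541.0, -62.0, 204.0], 0.6)]
amber_bottle_center [([606.0, 381.0, 98.0], 0.79)]
vial_a_center [([482.0, -312.0, 49.0], 0.54), ([545.0, -67.0, 202.0], 0.27)]
weight_center [([493.0, 354.0, 44.0], 0.59)]
```

View pics/scene0.png

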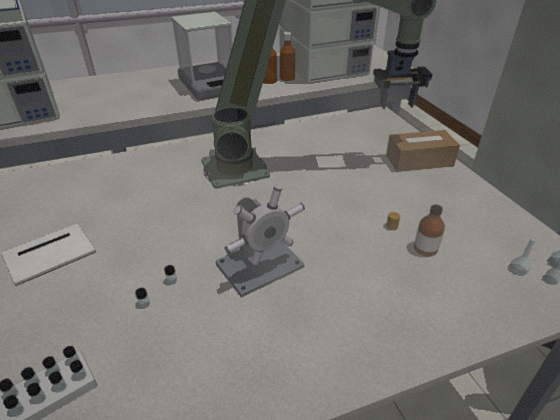

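View pics/top0.png

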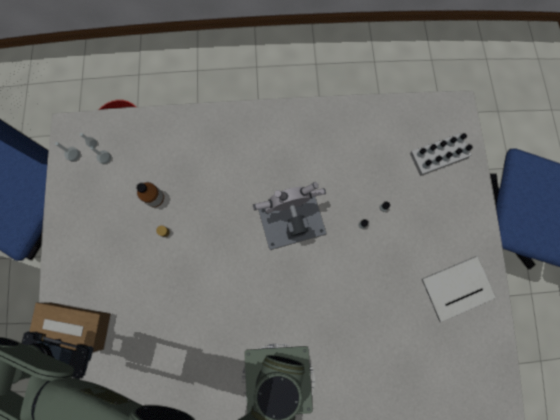

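```bash
cat > h.py <<'E'
import numpy as np,cv2
def cloud(f,mask=None):
    d=f["depth"].astype(float);H,W=d.shape
    fl=H/2/np.tan(np.radians(float(f["fov_y"]))/2)
    k=float(f["k1"])
    v,u=np.mgrid[0:H,0:W]
    xd=(u-float(f["cx"]))/fl;yd=(v-float(f["cy"]))/fl
    x,y=xd.copy(),yd.copy()
    for _ in range(20):
        s=1+k*(x*x+y*y);x=xd/s;y=yd/s
    P=np.stack([x*d,y*d,d],-1)
    T=np.array(f["pose"]);P=P@T[:3,:3].T+T[:3,3]
    m=d>0
    if mask is not None:m&=mask
    return P,m
def proj(f,X):
    T=np.array(f["pose"]);c=(np.atleast_2d(X)-T[:3,3])@T[:3,:3]
    H=f["depth"].shape[0];fl=H/2/np.tan(np.radians(float(f["fov_y"]))/2)
    s=c[:,:2]/c[:,2:];r=(s**2).sum(1,keepdims=True);s=s*(1+float(f["k1"])*r)
    return s*fl+[float(f["cx"]),float(f["cy"])]
E
python3 - <<'E'
from h import *
from workcell import vision
for n in ["scene","top"]:
    f=np.load(n+"0.npz")
    ms={l:vision.silhouettes(n,l) for l in ["drum","stand"]}
    P,m=cloud(f)
    print(n,[ (l,[(round(d["p"],2),int(d["pixels"].sum())) for d in x]) for l,x in ms.items()])
    md=ms["drum"][0]["pixels"];np.save(n+"_drum.npy",md);np.save(n+"_stand.npy",ms["stand"][0]["pixels"])
    Q=P[md&m];print(np.percentile(Q,[2,25,50,75,98],axis=0).round())
    # upright plane by horiz RANSAC
    Q=Q[Q[:,2]>60]
    best=0
    for a in np.radians(np.arange(-40,60,0.5)):
        h=Q[:,:2]@[np.cos(a),np.sin(a)]
        hist,e=np.histogram(h,np.arange(h.min(),h.max()+5,4))
        if hist.max()>best:best=hist.max();print("yaw",round(np.degrees(a),1),best,e[hist.argmax()])
f=np.load("scene0.npz");c=f["color"][160:320,190:330];cv2.imwrite("pics/crop0.png",cv2.resize(c,None,fx=5,fy=4.9,interpolation=2)[:600,:800]) if 0 else cv2.imwrite("pics/crop0.png",cv2.resize(f["color"][170:300,200:320],None,fx=4.5,fy=4.5,interpolation=2))
E
```

```text
scene [('drum', []), ('stand', [(0.62, 5496)])]Traceback (most recent call last):
  File "<stdin>", line 8, in <module>
IndexError: list index out of range
```

```bash
python3 - <<'E'
from h import *
f=np.load("scene0.npz");P,m=cloud(f)
box=m&(abs(P[...,0]-550)<140)&(abs(P[...,1]+70)<160)
Q=P[box&(P[...,2]>100)]
print(len(Q),Q.min(0),Q.max(0))
best=0
for a in np.radians(np.arange(-40,60,0.5)):
    h=Q[:,:2]@[np.cos(a),np.sin(a)]
    hist,e=np.histogram(h,np.arange(h.min(),h.max()+5,3))
    if hist.max()>=best:best=hist.max();print("yaw",round(np.degrees(a),1),best,e[hist.argmax()])
for n in ["scene","top"]:
    g=np.load(n+"0.npz");P,m=cloud(g)
    b=m&(abs(P[...,0]-550)<150)&(abs(P[...,1]+70)<160)&(P[...,2]>8)&(P[...,2]<20)
    pts=P[b][:,:2].astype(np.float32)
    print(n,len(pts),cv2.minAreaRect(pts),np.median(P[b][:,2]))
    tb=m&(abs(P[...,0]-300)<50)&(abs(P[...,1]-150)<20);print("table z",np.median(P[...,2][tb]))
    
cv2.imwrite("pics/crop0.png",cv2.resize(f["color"][170:300,200:320],None,fx=4.5,fy=4.5,interpolation=2))
E
```

```text
2629 [ 446.04405386 -179.51558443  100.00502091] [586.71928565  44.7667673  278.31340852]
yaw -40.0 85 443.02349616460646
yaw -39.5 89 512.2283213416358
yaw -37.5 89 521.7556560503126
yaw -37.0 89 524.8133057122402
yaw -36.0 91 524.8379463326698
yaw -35.5 92 526.7746027603552
yaw -34.0 92 538.3068332754876
yaw -33.5 93 540.0887544000825
yaw -32.5 98 543.5585453324256
yaw -29.5 99 553.2062117473511
yaw -29.0 103 539.701781837533
yaw -27.5 104 564.9935358537039
yaw -26.0 104 568.990593779057
yaw -25.5 109 552.2569790720457
yaw -25.0 113 553.4902178609121
yaw -24.5 114 554.6902162297479
yaw -24.0 115 555.8458223714999
yaw -23.5 119 556.841434507664
yaw -23.0 121 557.8035510156749
yaw -21.5 123 572.4882068692103
yaw -21.0 124 579.3156337663829
yaw -20.5 125 574.109224307806
yaw -20.0 131 565.8689180584879
yaw -19.5 135 575.5946571648078
yaw -19.0 138 582.2863863589232
yaw -18.5 138 576.9440529629776
yaw -18.0 143 577.567606893113
yaw -17.5 147 578.1570006632835
yaw -17.0 147 578.7121893888713
yaw -15.5 151 574.1721155437829
yaw -15.0 152 580.5900873889013
yaw -14.5 158 580.9658605078637

[... 1122 characters left out ...]
1 560.6230321924877
yaw 7.0 431 556.2810374437331
yaw 7.5 452 554.9062751280762
yaw 8.0 462 553.4988499389902
yaw 8.5 479 555.0588690573522
yaw 9.0 515 553.5864421432816
yaw 9.5 550 552.0816813277886
yaw 10.0 598 550.544701204235
yaw 10.5 653 548.975618819608
yaw 11.0 701 547.3745536656063
yaw 11.5 733 545.7416276695399
yaw 12.0 767 544.0769651850458
yaw 13.0 772 540.652940239949
scene 2342 ((514.8175659179688, -75.35719299316406), (156.4397430419922, 201.89874267578125), 12.404294967651367) 13.323681663776654
table z 0.4458009100610525
top 1589 ((546.313232421875, -74.53080749511719), (231.44949340820312, 244.23280334472656), 17.300600051879883) 12.92738230905411
table z -1.1324330163465675
```

View pics/crop0.png

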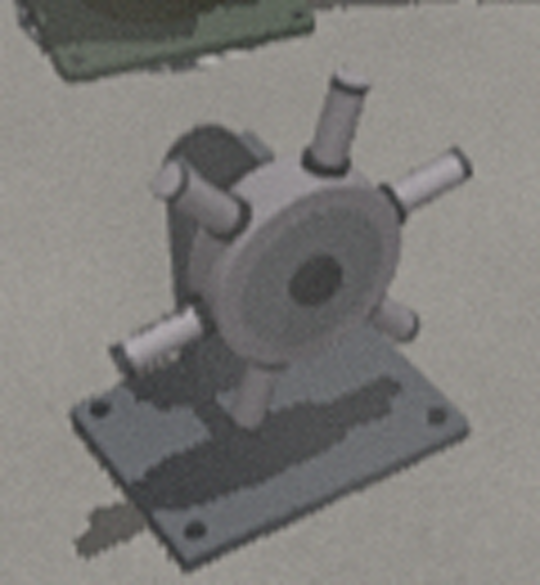

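```bash
cat >> h.py <<'E'
from scipy.optimize import least_squares
def sdcyl(p,r,hl):  # p: (radial, axial)
    d=np.stack([p[0]-r,abs(p[1])-hl]);return np.minimum(d.max(0),0)+np.linalg.norm(np.maximum(d,0),axis=0)
def sdf(Q,x,y,yaw,th):
    c,s=np.cos(yaw),np.sin(yaw)
    q=Q-[x,y,165];X=q[:,0]*c+q[:,1]*s;Y=-q[:,0]*s+q[:,1]*c;Z=q[:,2]
    D=[sdcyl((np.hypot(Y,Z),X),60,18)]
    for k in range(6):
        a=th+k*np.pi/3; u=(-np.sin(a),np.cos(a))   # top moves to -y
        ax=Y*u[0]+Z*u[1]; rr=np.hypot(X,Y*u[1]-Z*u[0])
        D.append(sdcyl((rr,ax-85),10,30))
    return np.min(D,0)
def fit(Q,p0,fix=None):
    # fix=(x,y,yaw): only theta
    if fix is None:
        r=least_squares(lambda p:sdf(Q,p[0]*100,p[1]*100,p[2],p[3]),[p0[0]/100,p0[1]/100,p0[2],p0[3]],loss="soft_l1",f_scale=2)
        return np.r_[r.x[:2]*100,r.x[2:]],r
    r=least_squares(lambda p:sdf(Q,*fix,p[0]),[p0],loss="soft_l1",f_scale=2);return r.x,r
E
python3 - <<'E'
from h import *
a=np.radians(12.45);C=np.array([514.8,-75.4])
for names in (["scene"],["top"],["scene","top"]):
    Q=[]
    for n in names:
        f=np.load(n+"0.npz");P,m=cloud(f)
        h=P[...,0]*np.cos(a)+P[...,1]*np.sin(a)
        b=m&(h>500)&(abs(P[...,1]+70)<150)&(P[...,2]>30)&(h<580)
        Q.append(P[b])
    Q=np.concatenate(Q)
    best=None
    for th in np.radians(np.arange(-30,30,10)):
        p,r=fit(Q,[520,-72,a,th])
        if best is None or r.cost<best[1].cost:best=(p,r)
    p,r=best;print(names,len(Q),p[:2].round(1),np.degrees(p[2:]).round(2),r.cost/len(Q),np.median(abs(sdf(Q,*p))))
    d=p[:2]-C;print(d@[np.cos(a),np.sin(a)],d@[-np.sin(a),np.cos(a)])
E
```

```text
['scene'] 2471 [553.3 -66.8] [ 12.32 -19.42] 1.0764416330712363 0.9583312437579821
39.484279149623205 0.13792851761655378
['top'] 1057 [552.2 -68.3] [  12.25 -319.43] 1.0076450341308867 0.8270858979183764
38.04137403814009 -1.078780302278209
['scene', 'top'] 3528 [553.1 -67.2] [ 12.33 -19.4 ] 1.1361800771760366 1.041807607685949
39.14929969145385 -0.24117343139330194
```

```bash
cat >> h.py <<'E'
from scipy.spatial.transform import Rotation as Ro
AX=np.array([553.0,-67.2,165.0]);YAW=np.radians(12.33)
EX=np.array([np.cos(YAW),np.sin(YAW),0]);EY=np.array([-np.sin(YAW),np.cos(YAW),0]);EZ=np.array([0,0,1.])
def target(thdeg,r=92.):
    a=np.radians(thdeg);u=-np.sin(a)*EY+np.cos(a)*EZ
    z=-u;x=EX;y=np.cross(z,x)
    return AX+u*(r+172),np.stack([x,y,z],1)
def cur():
    from workcell import status
    s=status.state();return s,np.array(s["ee_pos"]),Ro.from_euler("xyz",s["ee_rot"],degrees=True).as_matrix()
def plan(tp,tR,n=None,p=None,R=None):
    if p is None:_,p,R=cur()
    rv=Ro.from_matrix(R.T@tR).as_rotvec();d=tp-p
    m=max(np.linalg.norm(d)/58,np.linalg.norm(rv)/.175)
    print("dist",np.linalg.norm(d).round(1),"rot",np.degrees(rv).round(1))
    n=n or max(1,int(np.ceil(m)))
    pp,RR=p.copy(),R.copy()
    for i in range(n):
        dr=np.round(rv/n,3);dt=np.round(RR.T@(p+d*(i+1)/n-pp)/1000,4)
        print([*dt.tolist(),*dr.tolist()])
        pp=pp+RR@dt*1000;RR=RR@Ro.from_rotvec(dr).as_matrix()
E
python3 - <<'E'
from h import *
tp,tR=target(-19.4,170);print(tp)
plan(tp+[0,0,30],tR)
E
```

```text
[528.74182664  43.77881852 487.58214902]
dist 648.1 rot [ -6.2 -25.8 150.9]
[-0.0312, -0.0248, -0.0071, -0.007, -0.028, 0.165]
[-0.0351, -0.0193, -0.0062, -0.007, -0.028, 0.165]
[-0.0379, -0.0132, -0.0054, -0.007, -0.028, 0.165]
[-0.0397, -0.0067, -0.0043, -0.007, -0.028, 0.165]
[-0.0404, -0.0001, -0.0033, -0.007, -0.028, 0.165]
[-0.0399, 0.0066, -0.0021, -0.007, -0.028, 0.165]
[-0.0383, 0.013, -0.0009, -0.007, -0.028, 0.165]
[-0.0357, 0.0192, 0.0002, -0.007, -0.028, 0.165]
[-0.0321, 0.0247, 0.0013, -0.007, -0.028, 0.165]
[-0.0274, 0.0297, 0.0024, -0.007, -0.028, 0.165]
[-0.0222, 0.0337, 0.0032, -0.007, -0.028, 0.165]
[-0.0162, 0.0369, 0.0041, -0.007, -0.028, 0.165]
[-0.0098, 0.0391, 0.0047, -0.007, -0.028, 0.165]
[-0.0031, 0.04, 0.0051, -0.007, -0.028, 0.165]
[0.0036, 0.04, 0.0054, -0.007, -0.028, 0.165]
[0.0103, 0.0388, 0.0055, -0.007, -0.028, 0.165]
```

```bash
python3 -m jog '[[0.06,-0.031,-0.025,-0.007,-0.007,-0.028,0.165],[0.06,-0.035,-0.019,-0.006,-0.007,-0.028,0.165],[0.06,-0.038,-0.013,-0.005,-0.007,-0.028,0.165],[0.06,-0.04,-0.007,-0.004,-0.007,-0.028,0.165],[0.06,-0.04,0,-0.003,-0.007,-0.028,0.165],[0.06,-0.04,0.007,-0.002,-0.007,-0.028,0.165],[0.06,-0.038,0.013,-0.001,-0.007,-0.028,0.165],[0.06,-0.036,0.019,0,-0.007,-0.028,0.165],[0.06,-0.032,0.025,0.001,-0.007,-0.028,0.165],[0.06,-0.027,0.03,0.002,-0.007,-0.028,0.165],[0.06,-0.022,0.034,0.003,-0.007,-0.028,0.165]]' 30; python3 - <<'E'
from h import *
tp,tR=target(-19.4,150)
plan(tp,tR); print(cur()[0])
E
```

```text
time_s: 2.17
ee_pos: [411.1, 203.6, 482.7]
ee_rot: [165.4, 6.2, 59.3]
force: [-0.0, 0.1, -0.4]
gripper_width: 60.0
dist 205.0 rot [-2.  -8.1 46.6]
[-0.016, 0.0351, 0.0138, -0.007, -0.028, 0.162]
[-0.0098, 0.0371, 0.0145, -0.007, -0.028, 0.162]
[-0.0032, 0.0381, 0.0148, -0.007, -0.028, 0.162]
[0.0033, 0.038, 0.0152, -0.007, -0.028, 0.162]
[0.0099, 0.0367, 0.0152, -0.007, -0.028, 0.162]
{'time_s': 2.175, 'qpos': array([ 29.80370226,   4.8008934 ,  96.71835075, -16.1006128 ,
        77.02590639,  63.17888371]), 'qvel': array([-37.49363799,   2.85949032, -10.59579006,  -8.2235343 ,
         7.15729384,  38.93035197]), 'effort': array([  3.18439901, -30.18646717, -23.61847937,  -0.97259324,
        -0.08759865,  -0.55045338]), 'ee_pos': array([411.06122172, 203.58961823, 482.6677731 ]), 'ee_rot': array([165.43197124,   6.18004266,  59.27130989]), 'force': array([-0.03254256,  0.0539214 , -0.36217981]), 'torque': array([0.04187136, 0.11600004, 0.01851121]), 'gripper_width': 59.989122276716536}
```

```bash
python3 -m jog '[[0.06,-0.016,0.035,0.010,-0.007,-0.028,0.162],[0.06,-0.01,0.037,0.01,-0.007,-0.028,0.162],[0.06,-0.003,0.038,0.01,-0.007,-0.028,0.162],[0.06,0.003,0.038,0.01,-0.007,-0.028,0.162],[0.06,0.01,0.037,0.01,-0.007,-0.028,0.162],[0.06,0,0,0,0,0,0],[0.06,0,0,0,0,0,0],[0.06,0,0,0,0,0,0]]' 30; python3 - <<'E'
from h import *
for _ in range(3):
    s=cur()[0];print(s["force"],s["torque"]); 
    from workcell import vision;f=vision.grab_frame("scene")
np.savez("s1.npz",**f);cv2.imwrite("pics/s1.png",f["color"])
print(s["qpos"])
tp,tR=target(-19.4,150)
plan(tp,tR,2)
E
```

```text
time_s: 3.18
ee_pos: [526.6, 46.0, 490.7]
ee_rot: [160.7, 0.1, 12.9]
force: [-0.7, 0.4, -0.1]
gripper_width: 60.0
[-0.73149247  0.42901205 -0.13971634] [ 0.15045417  0.21646037 -0.01863141]
[ 0.40608313  0.26582066 -0.25771194] [0.12989737 0.20232082 0.02685537]
[ 0.04561872 -0.45027486 -0.45187842] [0.16432999 0.22787672 0.02024918]
[  8.93497416  11.38784967  88.00782871 -19.62261917  79.8600019
  89.39651477]
dist 24.0 rot [-0.  -0.2  0.5]
[0.0007, 0.0007, 0.012, -0.0, -0.001, 0.005]
[0.0008, 0.0006, 0.0119, -0.0, -0.001, 0.005]
```

View pics/s1.png

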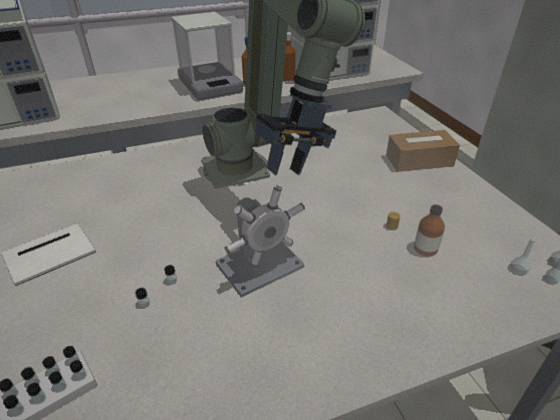

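```bash
python3 -m jog '[[0.06,0.0007,0.0007,0.012,0,-0.001,0.005],[0.06,0.0008,0.0006,0.012,0,-0.001,0.005],[0.06,0,0,0.02,0,0,0],[0.06,0,0,0.015,0,0,0],[0.06,0,0,0,0,0,0],[0.06,0,0,0,0,0,0]]' 30; python3 - <<'E'
from h import *
from workcell import vision
tp,tR=target(-19.4,92)
plan(tp,tR,2)
for n in("scene","top"):
    f=vision.grab_frame(n)
    cv2.imwrite(f"pics/s2{n}.png",cv2.resize(f["color"][100:280,180:400],None,fx=3,fy=3))
E
```

```text
time_s: 4.08
ee_pos: [533.3, 25.2, 435.8]
ee_rot: [160.6, -0.1, 12.2]
force: [0.8, -0.4, 0.7]
gripper_width: 60.1
dist 22.8 rot [-0.  -0.  -0.1]
[-0.0002, -0.0004, 0.0114, -0.0, -0.0, -0.001]
[-0.0003, -0.0004, 0.0114, -0.0, -0.0, -0.001]
```

View pics/s2scene.png

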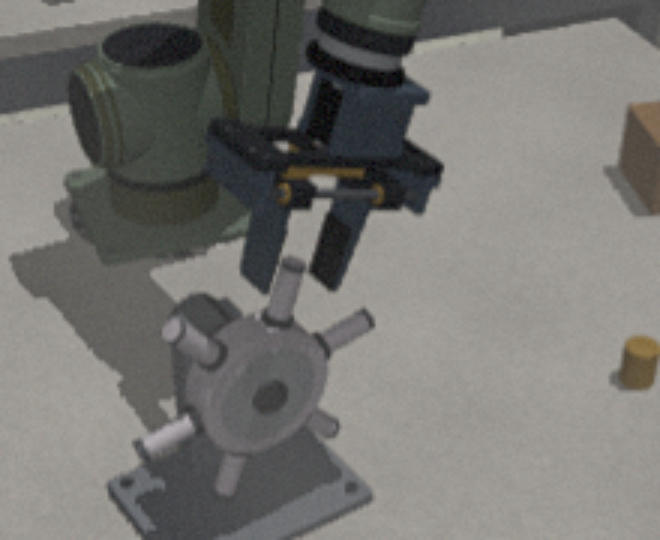

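View pics/s2top.png

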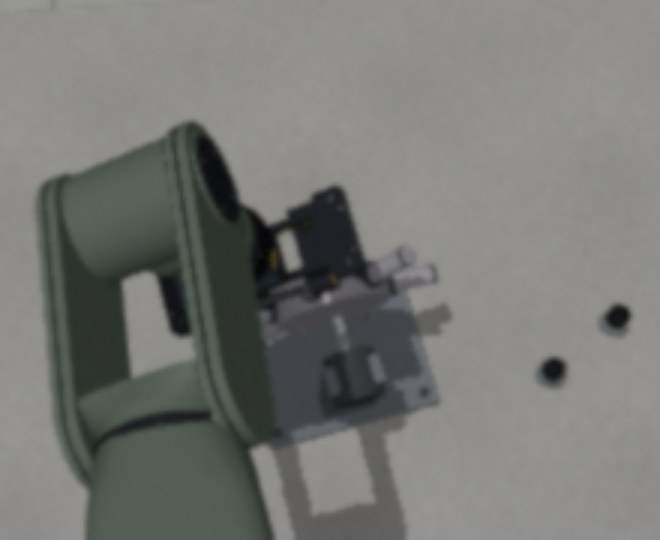

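```bash
cat >> h.py <<'E'
def meas(n=8,th=None):
    from workcell import vision,status
    F=[];M=[]
    for i in range(n):
        s=status.state();F.append(s["force"]);M.append(s["torque"]);vision.grab_frame("scene")
    s,p,R=cur();F=np.array(F);M=np.array(M)
    f,m=F.mean(0),M.mean(0)
    lev=(p-AX)/1000
    tau=(m+np.cross(lev,f))@EX; ftan=f@np.cross(EX,(R@[0,0,-1])); 
    tz=-R[:,2]; ang=np.degrees(np.arctan2(-tz@EY,tz@EZ))
    print("t",s["time_s"],"F",f.round(2),"M",m.round(3),"stdM",M.std(0).round(3),"| Mx",(m@EX).round(3),"Ftan",ftan.round(2),"tau_ax",tau.round(3),"toolang",ang.round(2),"w",round(s["gripper_width"],1), "tcp r",np.linalg.norm((p-AX)-((p-AX)@EX)*EX).round(1))
    return f,m
E
python3 -m jog '[[0.06,0,0,0.0115,0,0,0],[0.06,0,0,0.0115,0,0,0],[0.06,0,0,0,0,0,0],[0.06,0,0,0,0,0,0],[0.06,0,0,0,0,0,0]]' 30;  python3 - <<'E'
from h import *
meas()
E
python3 -m jog '[[0.0,0,0,0,0,0,0],[0.0,0,0,0,0,0,0],[0.0,0,0,0,0,0,0],[0.0,0,0,0,0,0,0],[0.0,0,0,0,0,0,0],[0.0,0,0,0,0,0,0]]' 40;  python3 - <<'E'
from h import *
meas()
E
```

```text
time_s: 4.8
ee_pos: [534.8, 17.8, 414.0]
ee_rot: [160.6, -0.1, 12.2]
force: [-0.6, -0.5, 0.3]
gripper_width: 60.0
t 5.2 F [-0.1   0.07 -0.03] M [ 0.114  0.213 -0.008] stdM [0.031 0.03  0.019] | Mx 0.157 Ftan -0.09 tau_ax 0.132 toolang -19.36 w 59.9 tcp r 263.5
time_s: 5.95
ee_pos: [534.7, 18.0, 413.6]
ee_rot: [160.7, -0.0, 12.2]
force: [-1.0, 0.7, 0.1]
gripper_width: 19.5
t 6.35 F [-0.76  2.24 -0.09] M [0.519 0.281 0.001] stdM [0.084 0.042 0.037] | Mx 0.567 Ftan -2.25 tau_ax -0.025 toolang -19.32 w 19.3 tcp r 263.5
```

```bash
python3 -m jog '[[0,0,0.0132,0.0003,0.05,0,0],[0,0,-0.0237,0.001,-0.09,0,0],[0,0,0.019,0.0007,0.072,0,0],[0,0,-0.015,0.0004,-0.057,0,0],[0,0,0.0119,0.0003,0.045,0,0],[0,0,-0.0092,0.0002,-0.035,0,0],[0,0,0.0069,0.0001,0.026,0,0],[0,0,-0.005,0,-0.019,0,0],[0,0,0.0034,0,0.013,0,0],[0,0,-0.0021,0,-0.008,0,0],[0,0,0.0011,0,0.004,0,0],[0,0,-0.0003,0,-0.001,0,0]]' 40;  python3 - <<'E'
from h import *
meas(6);meas(6)
E
```

```text
time_s: 7.85
ee_pos: [534.7, 18.0, 413.8]
ee_rot: [160.7, -0.0, 12.2]
force: [-1.2, 3.9, -0.0]
gripper_width: 19.4
t 8.15 F [-1.11  5.24  0.12] M [0.869 0.384 0.028] stdM [0.02  0.014 0.026] | Mx 0.93 Ftan -5.02 tau_ax -0.392 toolang -19.33 w 19.3 tcp r 263.6
t 8.45 F [-1.15  5.04  0.07] M [0.88  0.363 0.027] stdM [0.017 0.035 0.037] | Mx 0.937 Ftan -4.86 tau_ax -0.343 toolang -19.33 w 19.3 tcp r 263.6
```

```bash
python3 -m jog '[[0,0,-0.0132,0.0003,-0.05,0,0],[0,0,0.0237,0.001,0.09,0,0],[0,0,-0.019,0.0007,-0.072,0,0],[0,0,0.015,0.0004,0.057,0,0],[0,0,-0.0119,0.0003,-0.045,0,0],[0,0,0.0092,0.0002,0.035,0,0],[0,0,-0.0069,0.0001,-0.026,0,0],[0,0,0.005,0,0.019,0,0],[0,0,-0.0034,0,-0.013,0,0],[0,0,0.0021,0,0.008,0,0],[0,0,-0.0011,0,-0.004,0,0],[0,0,0.0003,0,0.001,0,0]]' 40;  python3 - <<'E'
from h import *
meas(6);
E
```

```text
time_s: 9.95
ee_pos: [534.7, 17.9, 413.8]
ee_rot: [160.6, -0.0, 12.2]
force: [-1.2, 3.7, -1.6]
gripper_width: 19.5
t 10.25 F [-0.87  4.36 -1.01] M [ 1.036  0.346 -0.043] stdM [0.031 0.023 0.029] | Mx 1.086 Ftan -4.53 tau_ax -0.107 toolang -19.35 w 19.0 tcp r 263.5
```

```bash
cat > rd.py <<'E'
from h import *
s,p,R=cur();f=s["force"];m=s["torque"];tz=-R[:,2];d=p-AX
print("ang",np.degrees(np.arctan2(-tz@EY,tz@EZ)).round(2),"pos ang",np.degrees(np.arctan2(-d@EY,d@EZ)).round(2),"r",np.hypot(d@EY,d@EZ).round(1),"xoff",(d@EX).round(1),"tau",((m+np.cross(d/1000,f))@EX).round(3),"Mx",(m@EX).round(3),"F",f.round(1),"t",s["time_s"],"w",s["gripper_width"].round(1),"qv",s["qvel"].round(0),"q",s["qpos"].round(0))
E
for i in 1; do python3 -m jog '[[0,0,-0.0132,0.0003,-0.05,0,0],[0,0,-0.0132,0.0003,-0.05,0,0],[0,0,-0.0132,0.0003,-0.05,0,0]]' >/dev/null; python3 rd.py; done
python3 -m jog '[[0,0,-0.0132,0.0003,-0.05,0,0],[0,0,-0.0132,0.0003,-0.05,0,0]]' >/dev/null; python3 rd.py
python3 -m jog '[[0,0,-0.0132,0.0003,-0.05,0,0],[0,0,-0.0132,0.0003,-0.05,0,0]]' >/dev/null; python3 rd.py
python3 -m jog '[[0,0,-0.0132,0.0003,-0.05,0,0],[0,0,-0.0132,0.0003,-0.05,0,0]]' >/dev/null; python3 rd.py
```

```text
Traceback (most recent call last):
  File "rd.py", line 3, in <module>
    print("ang",np.degrees(np.arctan2(-tz@EY,tz@EZ)).round(2),"pos ang",np.degrees(np.arctan2(-d@EY,d@EZ)).round(2),"r",np.hypot(d@EY,d@EZ).round(1),"xoff",(d@EX).round(1),"tau",((m+np.cross(d/1000,f))@EX).round(3),"Mx",(m@EX).round(3),"F",f.round(1),"t",s["time_s"],"w",s["gripper_width"].round(1),"qv",s["qvel"].round(0),"q",s["qpos"].round(0))
                                                                                                                                                                                                                                                                               ^^^^^^^^^^^^^^^^^^^^^^^^
AttributeError: 'float' object has no attribute 'round'
Traceback (most recent call last):
  File "rd.py", line 3, in <module>
    print("ang",np.degrees(np.arctan2(-tz@EY,tz@EZ)).round(2),"pos ang",np.degrees(np.arctan2(-d@EY,d@EZ)).round(2),"r",np.hypot(d@EY,d@EZ).round(1),"xoff",(d@EX).round(1),"tau",((m+np.cross(d/1000,f))@EX).round(3),"Mx",(m@EX).round(3),"F",f.round(1),"t",s["t
[... 1279 characters left out ...]
>
    print("ang",np.degrees(np.arctan2(-tz@EY,tz@EZ)).round(2),"pos ang",np.degrees(np.arctan2(-d@EY,d@EZ)).round(2),"r",np.hypot(d@EY,d@EZ).round(1),"xoff",(d@EX).round(1),"tau",((m+np.cross(d/1000,f))@EX).round(3),"Mx",(m@EX).round(3),"F",f.round(1),"t",s["time_s"],"w",s["gripper_width"].round(1),"qv",s["qvel"].round(0),"q",s["qpos"].round(0))
                                                                                                                                                                                                                                                                               ^^^^^^^^^^^^^^^^^^^^^^^^
AttributeError: 'float' object has no attribute 'round'
```

```bash
sed -i 's/s\["gripper_width"\].round(1)/round(float(s["gripper_width"]),1)/' rd.py
python3 rd.py; python3 -m jog '[[0,0,-0.0132,0.0003,-0.05,0,0]]' >/dev/null; python3 rd.py; python3 -m jog '[[0,0,-0.0132,0.0003,-0.05,0,0]]' >/dev/null; python3 rd.py;  python3 -m jog '[[0,0,-0.0132,0.0003,-0.05,0,0]]' >/dev/null; python3 rd.py; python3 -m jog '[[0,0,-0.0132,0.0003,-0.05,0,0]]' >/dev/null; python3 rd.py
```

```text
ang -45.25 pos ang -45.14 r 263.6 xoff 0.4 tau 0.593 Mx 1.278 F [-2.7  0.3 -2.8] t 11.375 w 19.4 qv [ 12.   9.   6. -19.   9.  24.] q [ 22.  20. 103. -47.  74. 120.]
ang -48.11 pos ang -48.01 r 263.6 xoff 0.5 tau 0.558 Mx 1.193 F [-1.8 -0.7 -3.5] t 11.5 w 19.6 qv [ 11.   9.   6. -18.   9.  23.] q [ 24.  21. 104. -49.  75. 123.]
ang -50.98 pos ang -50.87 r 263.6 xoff 0.5 tau 0.735 Mx 1.225 F [-3.2 -0.3 -2.1] t 11.625 w 19.3 qv [ 11.  10.   6. -17.  10.  23.] q [ 25.  22. 104. -51.  77. 126.]
ang -53.85 pos ang -53.74 r 263.6 xoff 0.5 tau 0.716 Mx 1.169 F [-2.1 -1.3 -2.7] t 11.75 w 19.5 qv [ 10.  11.   5. -16.  11.  22.] q [ 27.  23. 105. -53.  78. 129.]
ang -56.71 pos ang -56.6 r 263.6 xoff 0.5 tau 0.694 Mx 1.099 F [-1.4 -0.8 -2.1] t 11.875 w 19.4 qv [  9.  11.   5. -15.  11.  21.] q [ 28.  25. 105. -55.  79. 132.]
```

```bash
python3 -m jog '[[0,0,0.0132,0.0003,0.05,0,0],[0,0,-0.0237,0.001,-0.09,0,0],[0,0,0.019,0.0007,0.072,0,0],[0,0,-0.015,0.0004,-0.057,0,0],[0,0,0.0119,0.0003,0.045,0,0],[0,0,-0.0092,0.0002,-0.035,0,0],[0,0,0.0069,0.0001,0.026,0,0],[0,0,-0.005,0,-0.019,0,0],[0,0,0.0034,0,0.013,0,0],[0,0,-0.0021,0,-0.008,0,0],[0,0,0.0011,0,0.004,0,0],[0,0,-0.0003,0,-0.001,0,0]]' 40;  python3 - <<'E'
from h import *
meas(6)
E
python3 -m jog '[[0,0,-0.0132,0.0003,-0.05,0,0],[0,0,0.0237,0.001,0.09,0,0],[0,0,-0.019,0.0007,-0.072,0,0],[0,0,0.015,0.0004,0.057,0,0],[0,0,-0.0119,0.0003,-0.045,0,0],[0,0,0.0092,0.0002,0.035,0,0],[0,0,-0.0069,0.0001,-0.026,0,0],[0,0,0.005,0,0.019,0,0],[0,0,-0.0034,0,-0.013,0,0],[0,0,0.0021,0,0.008,0,0],[0,0,-0.0011,0,-0.004,0,0],[0,0,0.0003,0,0.001,0,0]]' 40;  python3 - <<'E'
from h import *
meas(6)
E
python3 -m jog '[[0.06,0,0,0,0,0,0],[0.06,0,0,0,0,0,0],[0.06,0,0,0,0,0,0],[0.06,0,0,0,0,0,0],[0.06,0,0,0,0,0,0]]'
python3 - <<'E'
from h import *
meas(8)
E
python3 rd.py
```

```text
time_s: 13.38
ee_pos: [506.6, 147.8, 310.3]
ee_rot: [123.4, -0.0, 12.2]
force: [-0.8, -2.7, -6.5]
gripper_width: 19.3
t 13.675 F [ 0.12 -3.58 -7.4 ] M [ 1.084  0.455 -0.09 ] stdM [0.039 0.026 0.041] | Mx 1.156 Ftan -4.24 tau_ax 0.04 toolang -56.59 w 19.1 tcp r 263.6
time_s: 15.18
ee_pos: [506.7, 147.4, 311.0]
ee_rot: [123.5, -0.0, 12.2]
force: [1.6, -8.0, -8.7]
gripper_width: 19.0
t 15.475 F [ 1.31 -7.53 -8.75] M [1.163 0.441 0.02 ] stdM [0.038 0.032 0.025] | Mx 1.231 Ftan -3.08 tau_ax 0.425 toolang -56.49 w 19.4 tcp r 263.7
time_s: 16.1
ee_pos: [506.5, 148.3, 310.6]
ee_rot: [123.4, -0.0, 12.2]
force: [0.1, -0.3, -0.5]
gripper_width: 59.8
t 16.5 F [-0.18  0.08 -0.19] M [ 0.445  0.275 -0.002] stdM [0.022 0.03  0.029] | Mx 0.494 Ftan -0.22 tau_ax 0.436 toolang -56.61 w 59.7 tcp r 264.0
ang -56.61 pos ang -56.57 r 264.0 xoff 0.6 tau 0.688 Mx 0.45 F [-0.7 -0.8  0.6] t 16.5 w 59.7 qv [ 0. -0.  0.  0. -0.  0.] q [ 28.  25. 105. -55.  79. 131.]
```

```bash
python3 -m jog '[[0.06,0,0,-0.03,0,0,0],[0.06,0,0,-0.04,0,0,0],[0.06,0,0,-0.02,0,0,0]]'
python3 - <<'E'
from h import *
from workcell import vision
Q=[]
for n in("scene","top"):
    f=vision.grab_frame(n);cv2.imwrite(f"pics/s3{n}.png",f["color"])
    P,m=cloud(f);q=P[m];d=q-AX
    h=d@EX;Y=d@EY;Z=d[:,2];rr=np.hypot(Y,Z)
    for th in range(-30,30,10):
        pass
    k=(abs(h)<22)&(rr<122)
    # drop gripper: nothing at r<122 expected
    Q.append(q[k])
for q in Q+[np.concatenate(Q)]:
    best=min((fit(q,np.radians(t),(AX[0],AX[1],YAW)) for t in range(-30,30,10)),key=lambda x:x[1].cost)
    print(len(q),np.degrees(best[0]),best[1].cost/len(q))
tp,tR=target(3.4,170);plan(tp,tR)
E
```

```text
time_s: 16.88
ee_pos: [490.5, 222.9, 361.0]
ee_rot: [123.4, -0.1, 12.3]
force: [-0.5, -0.3, -1.2]
gripper_width: 59.9
2424 [3.76577152] 0.8775665187023187
1057 [3.86629909] 1.282107669000912
3481 [3.80316189] 1.0007267582796038
dist 348.8 rot [60.  -0.2 -0.1]
[-0.0001, 0.0423, 0.0263, 0.149, -0.0, -0.0]
[-0.0001, 0.0457, 0.0198, 0.149, -0.0, -0.0]
[-0.0, 0.0482, 0.0127, 0.149, -0.0, -0.0]
[-0.0001, 0.0495, 0.0055, 0.149, -0.0, -0.0]
[-0.0001, 0.0498, -0.002, 0.149, -0.0, -0.0]
[-0.0001, 0.049, -0.0093, 0.149, -0.0, -0.0]
[-0.0001, 0.047, -0.0165, 0.149, -0.0, -0.0]
```

View pics/s3scene.png

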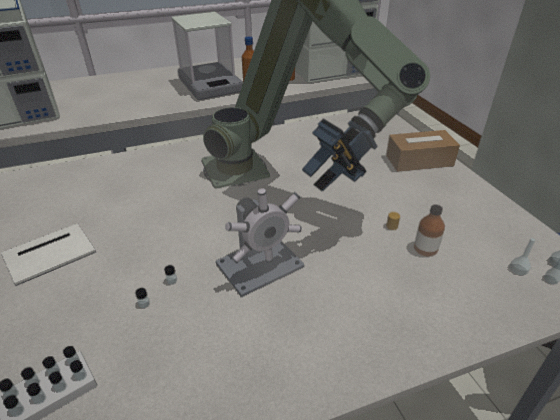

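```bash
python3 -m jog '[[0.06,0,0.0525,0.0039,0.15,0,0],[0.06,0,0.0525,0.0039,0.15,0,0],[0.06,0,0.0525,0.0039,0.15,0,0],[0.06,0,0.0525,0.0039,0.15,0,0],[0.06,0,0.0525,0.0039,0.15,0,0],[0.06,0,0.0525,0.0039,0.15,0,0],[0.06,0,0.0525,0.0039,0.15,0,0],[0.06,0,0,0,0,0,0],[0.06,0,0,0,0,0,0]]'
python3 - <<'E'
from h import *
meas(4)
tp,tR=target(3.8,92);plan(tp,tR,3)
E
```

```text
time_s: 18.1
ee_pos: [556.9, -86.8, 516.5]
ee_rot: [-176.4, 0.1, 12.1]
force: [-0.8, 0.4, -0.0]
gripper_width: 59.8
t 18.3 F [-0.27  0.11  0.1 ] M [-0.111  0.15   0.011] stdM [0.018 0.019 0.052] | Mx -0.077 Ftan -0.17 tau_ax -0.136 toolang 3.55 w 60.1 tcp r 353.0
dist 89.1 rot [ 0.3 -0.   0. ]
[-0.0, 0.0017, 0.0297, 0.001, -0.0, 0.0]
[-0.0001, 0.0017, 0.0296, 0.001, -0.0, 0.0]
[-0.0, 0.0017, 0.0297, 0.001, -0.0, 0.0]
```

```bash
python3 -m jog '[[0.06,0,0.0017,0.0297,0.001,0,0],[0.06,0,0.0017,0.0297,0.001,0,0],[0.06,0,0.0017,0.0297,0.001,0,0],[0.06,0,0,0,0,0,0],[0,0,0,0,0,0,0],[0,0,0,0,0,0,0],[0,0,0,0,0,0,0],[0,0,0,0,0,0,0],[0,0,0,0,0,0,0]]' 40
python3 rd.py
```

```text
time_s: 19.42
ee_pos: [557.0, -85.0, 428.9]
ee_rot: [-176.1, -0.1, 12.2]
force: [-1.2, 4.0, 3.1]
gripper_width: 19.2
ang 3.88 pos ang 3.95 r 264.5 xoff 0.1 tau -0.277 Mx 0.869 F [-1.2  4.   3.1] t 19.425 w 19.2 qv [ 0. -0. -0. -0. -0.  0.] q [-11.  17.  88.   4.  76.  66.]
```

```bash
cat > rs.py <<'E'
from h import *
s,p,R=cur();f=s["force"];m=s["torque"];tz=-R[:,2];d=p-AX
a=np.arctan2(-tz@EY,tz@EZ);b=-.04-.63*np.sin(a)
u=np.array(tz);g=u*92/1000  # grasp lever
tau=(m+np.cross(d/1000,f))@EX
tau2=None
print("ang",np.degrees(a).round(2),"tau-b",(tau-b).round(3),"Mx-b",(m@EX-b).round(3),"Ftan",(f@np.cross(EX,u)).round(2),"q6",s["qpos"][5].round(0),"t",s["time_s"])
E
python3 -m jog '[[0,0,-0.0132,0.0003,-0.05,0,0],[0,0,-0.0132,0.0003,-0.05,0,0]]' >/dev/null; python3 rs.py
python3 -m jog '[[0,0,-0.0132,0.0003,-0.05,0,0]]' >/dev/null; python3 rs.py
python3 -m jog '[[0,0,-0.0132,0.0003,-0.05,0,0]]' >/dev/null; python3 rs.py
python3 -m jog '[[0,0,-0.0132,0.0003,-0.05,0,0]]' >/dev/null; python3 rs.py
python3 -m jog '[[0,0,-0.0132,0.0003,-0.05,0,0]]' >/dev/null; python3 rs.py
python3 -m jog '[[0,0,-0.0132,0.0003,-0.05,0,0]]' >/dev/null; python3 rs.py
python3 -m jog '[[0,0,-0.0132,0.0003,-0.05,0,0]]' >/dev/null; python3 rs.py
python3 -m jog '[[0,0,-0.0132,0.0003,-0.05,0,0]]' >/dev/null; python3 rs.py
python3 -m jog '[[0,0,-0.0132,0.0003,-0.05,0,0]]' >/dev/null; python3 rs.py
python3 -m jog '[[0,0,-0.0132,0.0003,-0.05,0,0]]' >/dev/null; python3 rs.py
python3 -m jog '[[0,0,-0.0132,0.0003,-0.05,0,0]]' >/dev/null; python3 rs.py
python3 -m jog '[[0,0,-0.0132,0.0003,-0.05,0,0]]' >/dev/null; python3 rs.py
python3 -m jog '[[0,0,-0.0132,0.0003,-0.05,0,0]]' >/dev/null; python3 rs.py
python3 -m jog '[[0,0,-0.0132,0.0003,-0.05,0,0]]' >/dev/null; python3 rs.py
python3 -m jog '[[0,0,-0.0132,0.0003,-0.05,0,0]]' >/dev/null; python3 rs.py
```

```text
ang -1.94 tau-b 0.035 Mx-b 1.098 Ftan -4.01 q6 72.0 t 19.675
ang -4.83 tau-b 0.265 Mx-b 1.014 Ftan -2.83 q6 74.0 t 19.8
ang -7.7 tau-b 0.186 Mx-b 1.025 Ftan -3.17 q6 77.0 t 19.925
ang -10.56 tau-b 0.066 Mx-b 0.988 Ftan -3.48 q6 81.0 t 20.05
ang -13.43 tau-b 0.342 Mx-b 1.041 Ftan -2.63 q6 84.0 t 20.175
ang -16.29 tau-b 0.148 Mx-b 0.989 Ftan -3.17 q6 87.0 t 20.3
ang -19.15 tau-b 0.39 Mx-b 1.044 Ftan -2.46 q6 91.0 t 20.425
ang -22.02 tau-b 0.262 Mx-b 0.952 Ftan -2.6 q6 94.0 t 20.55
ang -24.88 tau-b 0.325 Mx-b 0.952 Ftan -2.35 q6 97.0 t 20.675
ang -27.74 tau-b 0.136 Mx-b 0.942 Ftan -3.04 q6 101.0 t 20.8
ang -30.61 tau-b 0.485 Mx-b 0.991 Ftan -1.9 q6 104.0 t 20.925
ang -33.47 tau-b 0.548 Mx-b 0.911 Ftan -1.36 q6 107.0 t 21.05
ang -36.34 tau-b 0.391 Mx-b 0.87 Ftan -1.79 q6 111.0 t 21.175
ang -39.2 tau-b 0.187 Mx-b 0.833 Ftan -2.43 q6 114.0 t 21.3
ang -42.06 tau-b 0.362 Mx-b 0.82 Ftan -1.71 q6 117.0 t 21.425
```

```bash

python3 -m jog '[[0,0,-0.0132,0.0003,-0.05,0,0]]' >/dev/null; python3 rs.py
python3 -m jog '[[0,0,-0.0132,0.0003,-0.05,0,0]]' >/dev/null; python3 rs.py
python3 -m jog '[[0,0,-0.0132,0.0003,-0.05,0,0]]' >/dev/null; python3 rs.py
python3 -m jog '[[0,0,-0.0132,0.0003,-0.05,0,0]]' >/dev/null; python3 rs.py
echo back
python3 -m jog '[[0,0,0.0132,0.0003,0.05,0,0],[0,0,0.0132,0.0003,0.05,0,0]]' >/dev/null; python3 rs.py
python3 -m jog '[[0,0,0.0132,0.0003,0.05,0,0]]' >/dev/null; python3 rs.py
python3 -m jog '[[0,0,0.0132,0.0003,0.05,0,0]]' >/dev/null; python3 rs.py
python3 -m jog '[[0,0,0.0132,0.0003,0.05,0,0]]' >/dev/null; python3 rs.py
python3 -m jog '[[0,0,0.0132,0.0003,0.05,0,0]]' >/dev/null; python3 rs.py
python3 -m jog '[[0,0,0.0132,0.0003,0.05,0,0]]' >/dev/null; python3 rs.py
python3 -m jog '[[0,0,0.0132,0.0003,0.05,0,0]]' >/dev/null; python3 rs.py
python3 -m jog '[[0,0,0.0132,0.0003,0.05,0,0]]' >/dev/null; python3 rs.py
python3 -m jog '[[0,0,0.0132,0.0003,0.05,0,0]]' >/dev/null; python3 rs.py
python3 -m jog '[[0,0,0.0132,0.0003,0.05,0,0]]' >/dev/null; python3 rs.py
python3 -m jog '[[0,0,0.0132,0.0003,0.05,0,0]]' >/dev/null; python3 rs.py
python3 -m jog '[[0,0,0.0132,0.0003,0.05,0,0]]' >/dev/null; python3 rs.py
python3 -m jog '[[0,0,0.0132,0.0003,0.05,0,0]]' >/dev/null; python3 rs.py
python3 -m jog '[[0,0,0.0132,0.0003,0.05,0,0]]' >/dev/null; python3 rs.py
python3 -m jog '[[0,0,0.0132,0.0003,0.05,0,0]]' >/dev/null; python3 rs.py
python3 -m jog '[[0,0,0.0132,0.0003,0.05,0,0]]' >/dev/null; python3 rs.py
python3 -m jog '[[0,0,0.0132,0.0003,0.05,0,0]]' >/dev/null; python3 rs.py
python3 -m jog '[[0,0,0.0132,0.0003,0.05,0,0]]' >/dev/null; python3 rs.py
```

```text
ang -44.93 tau-b 0.229 Mx-b 0.734 Ftan -1.89 q6 120.0 t 21.55
ang -47.8 tau-b 0.321 Mx-b 0.691 Ftan -1.38 q6 123.0 t 21.675
ang -50.66 tau-b 0.333 Mx-b 0.67 Ftan -1.25 q6 126.0 t 21.8
ang -53.53 tau-b 0.612 Mx-b 0.576 Ftan 0.16 q6 129.0 t 21.925
back
ang -47.64 tau-b -0.332 Mx-b 0.503 Ftan -3.17 q6 123.0 t 22.175
ang -44.72 tau-b -0.557 Mx-b 0.637 Ftan -4.52 q6 120.0 t 22.3
ang -41.84 tau-b -0.567 Mx-b 0.729 Ftan -4.91 q6 117.0 t 22.425
ang -38.97 tau-b -0.62 Mx-b 0.753 Ftan -5.2 q6 114.0 t 22.55
ang -36.11 tau-b -0.604 Mx-b 0.79 Ftan -5.28 q6 111.0 t 22.675
ang -33.25 tau-b -0.663 Mx-b 0.737 Ftan -5.3 q6 107.0 t 22.8
ang -30.38 tau-b -0.506 Mx-b 0.799 Ftan -4.94 q6 104.0 t 22.925
ang -27.52 tau-b -0.402 Mx-b 0.819 Ftan -4.62 q6 101.0 t 23.05
ang -24.66 tau-b -0.579 Mx-b 0.823 Ftan -5.3 q6 97.0 t 23.175
ang -21.79 tau-b -0.684 Mx-b 0.775 Ftan -5.52 q6 94.0 t 23.3
ang -18.93 tau-b -0.389 Mx-b 0.79 Ftan -4.46 q6 90.0 t 23.425
ang -16.07 tau-b -0.758 Mx-b 0.798 Ftan -5.88 q6 87.0 t 23.55
ang -13.2 tau-b -0.747 Mx-b 0.772 Ftan -5.74 q6 84.0 t 23.675
ang -10.34 tau-b -0.491 Mx-b 0.769 Ftan -4.76 q6 80.0 t 23.8
ang -7.47 tau-b -0.73 Mx-b 0.742 Ftan -5.56 q6 77.0 t 23.925
ang -4.61 tau-b -0.553 Mx-b 0.716 Ftan -4.8 q6 74.0 t 24.05
ang -1.74 tau-b -0.579 Mx-b 0.673 Ftan -4.73 q6 71.0 t 24.175
ang 1.12 tau-b -0.503 Mx-b 0.699 Ftan -4.54 q6 69.0 t 24.3
```

```bash
cat > data.py <<'E'
import numpy as np
fw=np.array([[-4.83,.265],[-7.7,.186],[-10.56,.066],[-13.43,.342],[-16.29,.148],[-19.15,.39],[-22.02,.262],[-24.88,.325],[-27.74,.136],[-30.61,.485],[-33.47,.548],[-36.34,.391],[-39.2,.187],[-42.06,.362],[-44.93,.229],[-47.8,.321],[-50.66,.333],[-53.53,.612]])
bk=np.array([[-44.72,-.557],[-41.84,-.567],[-38.97,-.62],[-36.11,-.604],[-33.25,-.663],[-30.38,-.506],[-27.52,-.402],[-24.66,-.579],[-21.79,-.684],[-18.93,-.389],[-16.07,-.758],[-13.2,-.747],[-10.34,-.491],[-7.47,-.73],[-4.61,-.553],[-1.74,-.579],[1.12,-.503]])
# Delta rotor from start = ang-3.8-37.  earlier: sleeve A
pre=np.array([[-45.25,.593],[-48.11,.558],[-50.98,.735],[-53.85,.716],[-56.71,.694]])
pre[:,1]-=(-.04-.63*np.sin(np.radians(pre[:,0])))
rows=[(a-40.8,t,1) for a,t in fw]+[(a-40.8,t,-1) for a,t in bk]+[(a+19.4,t,1) for a,t in pre]
wig=[(0,-.24-.17+.0,0),(-37,.23-.486,0)]
E
python3 - <<'E'
from data import *
from scipy.optimize import least_squares
R=np.array(rows+wig*1);w=np.r_[np.ones(len(rows))/.1,np.ones(2)/.06]
for c0 in (0,1):
  for Af in (None,.27,.315,.36):
    def m(p):
        A=Af or p[0];return A*np.sin(np.radians(R[:,0])+p[1])+p[2]*R[:,2]+c0*p[3]
    r=least_squares(lambda p:(m(p)-R[:,1])*w,[.3,-1.6,.42,0])
    print(c0,Af,r.x[0].round(3),"phi0",np.degrees(r.x[1]).round(1),"D",r.x[2].round(3),"c",r.x[3].round(3),"chi2",(2*r.cost).round(1),len(R),"drop ang(sleeveB)",(-180-np.degrees(r.x[1])+40.8).round(1))
E
```

```text
0 None 0.289 phi0 -84.2 D 0.436 c 0.0 chi2 57.3 42 drop ang(sleeveB) -55.0
0 0.27 0.3 phi0 -81.8 D 0.436 c 0.0 chi2 57.7 42 drop ang(sleeveB) -57.4
0 0.315 0.3 phi0 -87.0 D 0.437 c 0.0 chi2 57.9 42 drop ang(sleeveB) -52.2
0 0.36 0.3 phi0 -91.0 D 0.437 c 0.0 chi2 61.6 42 drop ang(sleeveB) -48.2
1 None 0.243 phi0 -162.7 D 0.441 c -0.315 chi2 52.2 42 drop ang(sleeveB) 23.5
1 0.27 0.3 phi0 -102.0 D 0.438 c -0.082 chi2 55.9 42 drop ang(sleeveB) -37.2
1 0.315 0.3 phi0 -87.1 D 0.437 c -0.0 chi2 57.9 42 drop ang(sleeveB) -52.1
1 0.36 0.3 phi0 -79.3 D 0.436 c 0.058 chi2 60.0 42 drop ang(sleeveB) -59.9
```

```bash

python3 -m jog '[[0,0,-0.0208,0.0008,-0.079,0,0],[0,0,-0.0208,0.0008,-0.079,0,0],[0,0,-0.0208,0.0008,-0.079,0,0],[0,0,-0.0208,0.0008,-0.079,0,0],[0,0,-0.0208,0.0008,-0.079,0,0],[0,0,-0.0208,0.0008,-0.079,0,0],[0,0,-0.0208,0.0008,-0.079,0,0],[0,0,-0.0208,0.0008,-0.079,0,0],[0,0,-0.0208,0.0008,-0.079,0,0],[0,0,-0.0208,0.0008,-0.079,0,0],[0,0,-0.0208,0.0008,-0.079,0,0],[0,0,-0.0208,0.0008,-0.079,0,0]]';python3 rs.py
python3 -m jog '[[0,0,0,0,0,0,0],[0.06,0,0,0,0,0,0],[0.06,0,0,0,0,0,0],[0.06,0,0,0,0,0,0],[0.06,0,0,-0.03,0,0,0],[0.06,0,0,-0.03,0,0,0],[0.06,0,0,-0.03,0,0,0],[0.06,0,0,0,0,0,0]]'
python3 - <<'E'
from h import *
from workcell import vision
meas(3)
Q=[]
for n in("scene","top"):
    f=vision.grab_frame(n);cv2.imwrite(f"pics/s4{n}.png",f["color"])
    P,m=cloud(f);q=P[m];d=q-AX
    k=(abs(d@EX)<22)&(np.hypot(d@EY,d[:,2])<122);Q.append(q[k])
for q in Q+[np.concatenate(Q)]:
    best=min((fit(q,np.radians(t),(AX[0],AX[1],YAW)) for t in range(-30,30,10)),key=lambda x:x[1].cost)
    print(len(q),np.degrees(best[0]),best[1].cost/len(q))
E
python3 rd.py
```

```text
time_s: 25.8
ee_pos: [508.2, 139.8, 323.1]
ee_rot: [126.6, -0.1, 12.2]
force: [-1.4, 0.4, -1.0]
gripper_width: 19.3
ang -53.43 tau-b 0.563 Mx-b 0.899 Ftan -1.27 q6 129.0 t 25.8
time_s: 26.8
ee_pos: [493.4, 210.2, 378.3]
ee_rot: [126.6, -0.2, 12.3]
force: [-0.1, -0.3, -0.2]
gripper_width: 60.0
t 26.95 F [-0.35 -0.07 -0.36] M [0.428 0.279 0.002] stdM [0.019 0.004 0.016] | Mx 0.478 Ftan -0.29 tau_ax 0.374 toolang -53.48 w 60.2 tcp r 352.7
2391 [-53.37521549] 0.8674356217269572
1054 [-53.29375653] 1.2045839370868325
3445 [6.65533251] 0.9707901051476112
ang -53.49 pos ang -53.14 r 352.5 xoff 0.5 tau 0.528 Mx 0.474 F [0.4 0.9 0.8] t 27.05 w 60.0 qv [-0.  0. -0.  0.  0. -0.] q [ 33.  22.  98. -49.  88. 126.]
```

Rotor at -53.35 (C at +6.65). Arc +60.1° to C and grip.

```bash
python3 -m jog '[[0.06,0,0.0525,0.0039,0.15,0,0],[0.06,0,0.0525,0.0039,0.15,0,0],[0.06,0,0.0525,0.0039,0.15,0,0],[0.06,0,0.0525,0.0039,0.15,0,0],[0.06,0,0.0525,0.0039,0.15,0,0],[0.06,0,0.0525,0.0039,0.15,0,0],[0.06,0,0.0525,0.0039,0.15,0,0],[0.06,0,0,0,0,0,0],[0.06,0,0,0,0,0,0]]'
python3 - <<'E'
from h import *
meas(4)
tp,tR=target(6.65,92);plan(tp,tR,3)
E
```

```text
time_s: 28.18
ee_pos: [561.4, -107.0, 516.4]
ee_rot: [-173.3, 0.1, 12.1]
force: [-0.3, 0.0, -0.4]
gripper_width: 59.6
t 28.375 F [-0.06 -0.17 -0.41] M [-0.129  0.166  0.004] stdM [0.017 0.01  0.031] | Mx -0.091 Ftan 0.2 tau_ax -0.022 toolang 6.69 w 60.3 tcp r 354.5
dist 90.5 rot [-0. -0.  0.]
[-0.0, 0.0008, 0.0302, -0.0, -0.0, 0.0]
[-0.0001, 0.0008, 0.0301, -0.0, -0.0, 0.0]
[-0.0, 0.0008, 0.0302, -0.0, -0.0, 0.0]
```

```bash
python3 -m jog '[[0.06,0,0.0008,0.0301,0,0,0],[0.06,0,0.0008,0.0301,0,0,0],[0.06,0,0.0008,0.0301,0,0,0],[0.06,0,0,0,0,0,0],[0,0,0,0,0,0,0],[0,0,0,0,0,0,0],[0,0,0,0,0,0,0],[0,0,0,0,0,0,0],[0,0,0,0,0,0,0]]' 40
python3 rd.py
python3 -m jog '[[0,0,0.0132,0.0003,0.05,0,0],[0,0,0.0132,0.0003,0.05,0,0]]' >/dev/null; python3 rs.py
python3 -m jog '[[0,0,0.0132,0.0003,0.05,0,0]]' >/dev/null; python3 rs.py
python3 -m jog '[[0,0,0.0132,0.0003,0.05,0,0]]' >/dev/null; python3 rs.py
python3 -m jog '[[0,0,0.0132,0.0003,0.05,0,0]]' >/dev/null; python3 rs.py
python3 -m jog '[[0,0,0.0132,0.0003,0.05,0,0]]' >/dev/null; python3 rs.py
python3 -m jog '[[0,0,0.0132,0.0003,0.05,0,0]]' >/dev/null; python3 rs.py
python3 -m jog '[[0,0,0.0132,0.0003,0.05,0,0]]' >/dev/null; python3 rs.py
echo neg
python3 -m jog '[[0,0,-0.0132,0.0003,-0.05,0,0],[0,0,-0.0132,0.0003,-0.05,0,0]]' >/dev/null; python3 rs.py
python3 -m jog '[[0,0,-0.0132,0.0003,-0.05,0,0]]' >/dev/null; python3 rs.py
python3 -m jog '[[0,0,-0.0132,0.0003,-0.05,0,0]]' >/dev/null; python3 rs.py
python3 -m jog '[[0,0,-0.0132,0.0003,-0.05,0,0]]' >/dev/null; python3 rs.py
python3 -m jog '[[0,0,-0.0132,0.0003,-0.05,0,0]]' >/dev/null; python3 rs.py
python3 -m jog '[[0,0,-0.0132,0.0003,-0.05,0,0]]' >/dev/null; python3 rs.py
python3 -m jog '[[0,0,-0.0132,0.0003,-0.05,0,0]]' >/dev/null; python3 rs.py
python3 -m jog '[[0,0,-0.0132,0.0003,-0.05,0,0]]' >/dev/null; python3 rs.py
python3 -m jog '[[0,0,-0.0132,0.0003,-0.05,0,0]]' >/dev/null; python3 rs.py
python3 -m jog '[[0,0,-0.0132,0.0003,-0.05,0,0]]' >/dev/null; python3 rs.py
python3 -m jog '[[0,0,-0.0132,0.0003,-0.05,0,0]]' >/dev/null; python3 rs.py
python3 -m jog '[[0,0,-0.0132,0.0003,-0.05,0,0]]' >/dev/null; python3 rs.py
python3 -m jog '[[0,0,-0.0132,0.0003,-0.05,0,0]]' >/dev/null; python3 rs.py
python3 -m jog '[[0,0,-0.0132,0.0003,-0.05,0,0]]' >/dev/null; python3 rs.py
python3 -m jog '[[0,0,-0.0132,0.0003,-0.05,0,0]]' >/dev/null; python3 rs.py
python3 -m jog '[[0,0,-0.0132,0.0003,-0.05,0,0]]' >/dev/null; python3 rs.py
echo pos
python3 -m jog '[[0,0,0.0132,0.0003,0.05,0,0],[0,0,0.0132,0.0003,0.05,0,0]]' >/dev/null; python3 rs.py
python3 -m jog '[[0,0,0.0132,0.0003,0.05,0,0]]' >/dev/null; python3 rs.py
python3 -m jog '[[0,0,0.0132,0.0003,0.05,0,0]]' >/dev/null; python3 rs.py
python3 -m jog '[[0,0,0.0132,0.0003,0.05,0,0]]' >/dev/null; python3 rs.py
python3 -m jog '[[0,0,0.0132,0.0003,0.05,0,0]]' >/dev/null; python3 rs.py
python3 -m jog '[[0,0,0.0132,0.0003,0.05,0,0]]' >/dev/null; python3 rs.py
python3 -m jog '[[0,0,0.0132,0.0003,0.05,0,0]]' >/dev/null; python3 rs.py
```

```text
time_s: 29.5
ee_pos: [559.8, -98.2, 427.7]
ee_rot: [-173.2, -0.1, 12.2]
force: [-0.8, 1.9, 3.0]
gripper_width: 19.4
ang 6.8 pos ang 6.89 r 264.6 xoff 0.1 tau 0.033 Mx 0.663 F [-0.8  1.9  3. ] t 29.5 w 19.4 qv [ 0. -0. -0. -0. -0.  0.] q [-13.  18.  88.   6.  78.  64.]
ang 12.61 tau-b -0.318 Mx-b 0.541 Ftan -3.25 q6 59.0 t 29.75
ang 15.5 tau-b -0.476 Mx-b 0.556 Ftan -3.9 q6 57.0 t 29.875
ang 18.37 tau-b -0.385 Mx-b 0.583 Ftan -3.66 q6 55.0 t 30.0
ang 21.26 tau-b -0.623 Mx-b 0.693 Ftan -4.97 q6 54.0 t 30.125
ang 24.15 tau-b -0.448 Mx-b 0.948 Ftan -5.28 q6 52.0 t 30.25
ang 27.04 tau-b -0.587 Mx-b 0.944 Ftan -5.79 q6 51.0 t 30.375
ang 29.91 tau-b -0.679 Mx-b 0.956 Ftan -6.18 q6 49.0 t 30.5
neg
ang 23.9 tau-b 0.19 Mx-b 1.258 Ftan -4.05 q6 52.0 t 30.75
ang 20.89 tau-b 0.422 Mx-b 1.101 Ftan -2.58 q6 54.0 t 30.875
ang 17.97 tau-b 0.412 Mx-b 1.011 Ftan -2.28 q6 55.0 t 31.0
ang 15.1 tau-b 0.532 Mx-b 1.002 Ftan -1.78 q6 57.0 t 31.125
ang 12.24 tau-b 0.378 Mx-b 0.988 Ftan -2.32 q6 59.0 t 31.25
ang 9.37 tau-b 0.206 Mx-b 1.035 Ftan -3.15 q6 61.0 t 31.375
ang 6.51 tau-b 0.32 Mx-b 1.017 Ftan -2.65 q
[... 285 characters left out ...]
Ftan -2.57 q6 77.0 t 32.125
ang -10.66 tau-b 0.401 Mx-b 1.045 Ftan -2.44 q6 81.0 t 32.25
ang -13.52 tau-b 0.485 Mx-b 1.083 Ftan -2.27 q6 84.0 t 32.375
ang -16.38 tau-b 0.591 Mx-b 1.117 Ftan -2.0 q6 87.0 t 32.5
ang -19.24 tau-b 0.35 Mx-b 1.028 Ftan -2.58 q6 90.0 t 32.625
pos
ang -13.32 tau-b -0.206 Mx-b 0.96 Ftan -4.42 q6 84.0 t 32.875
ang -10.42 tau-b -0.412 Mx-b 0.984 Ftan -5.29 q6 80.0 t 33.0
ang -7.55 tau-b -0.574 Mx-b 0.974 Ftan -5.86 q6 77.0 t 33.125
ang -4.68 tau-b -0.212 Mx-b 1.04 Ftan -4.74 q6 74.0 t 33.25
ang -1.82 tau-b -0.111 Mx-b 0.995 Ftan -4.19 q6 71.0 t 33.375
ang 1.04 tau-b -0.469 Mx-b 0.949 Ftan -5.37 q6 69.0 t 33.5
ang 3.9 tau-b -0.541 Mx-b 0.921 Ftan -5.53 q6 66.0 t 33.625
```

```bash
cat >> data.py <<'E'
C1=np.array([[12.61,-.318],[15.5,-.476],[18.37,-.385],[21.26,-.623],[24.15,-.448],[27.04,-.587],[29.91,-.679],[-10.42,-.412],[-7.55,-.574],[-4.68,-.212],[-1.82,-.111],[1.04,-.469],[3.9,-.541]])
C2=np.array([[20.89,.422],[17.97,.412],[15.1,.532],[12.24,.378],[9.37,.206],[6.51,.32],[3.65,.471],[.79,.534],[-2.08,.464],[-4.93,.576],[-7.8,.419],[-10.66,.401],[-13.52,.485],[-16.38,.591],[-19.24,.35]])
rows+=[(a-100.8,t,-1) for a,t in C1]+[(a-100.8,t,1) for a,t in C2]
E
cat > ft.py <<'E'
from data import *
from scipy.optimize import least_squares
R0=np.array(rows+wig);w0=np.r_[np.ones(len(rows))/.11,np.ones(2)/.06]
for sel in ("all","C"):
 R=R0;w=w0
 if sel=="C":
    k=(R0[:,0]<-69)&(np.arange(len(R0))>=len(fw)+len(bk)+len(pre));R=R0[k];w=w0[k]
 for c0 in (0,1):
  for Af in (None,.27,.315,.36):
    def m(p):
        A=Af or p[0];return A*np.sin(np.radians(R[:,0])+p[1])+p[2]*R[:,2]+c0*p[3]+1e-9*p.sum()
    r=least_squares(lambda p:(m(p)-R[:,1])*w,[.3,-1.6,.42,0])
    print(sel,c0,Af,r.x[0].round(3),"phi0",np.degrees(r.x[1]).round(1),"D",r.x[2].round(3),"c",r.x[3].round(3),"chi2",(2*r.cost).round(1),len(R),"drop Delta",(-180-np.degrees(r.x[1])).round(1),"C ang",(-180-np.degrees(r.x[1])+100.8).round(1))
E
python3 ft.py
```

```text
all 0 None 0.285 phi0 -83.7 D 0.43 c -1.703 chi2 81.7 70 drop Delta -96.3 C ang 4.5
all 0 0.27 -8.138 phi0 -82.7 D 0.43 c -8.177 chi2 82.0 70 drop Delta -97.3 C ang 3.5
all 0 0.315 -2.405 phi0 -85.4 D 0.429 c -6.165 chi2 82.9 70 drop Delta -94.6 C ang 6.2
all 0 0.36 666480469.508 phi0 -75.4 D 0.428 c -601854292.118 chi2 87.0 70 drop Delta -104.6 C ang -3.8
all 1 None 0.244 phi0 -122.1 D 0.434 c -0.161 chi2 77.8 70 drop Delta -57.9 C ang 42.9
all 1 0.27 -18457.478 phi0 -132.2 D 0.435 c -0.206 chi2 78.5 70 drop Delta -47.8 C ang 53.0
all 1 0.315 -4.743 phi0 -86.6 D 0.43 c -0.006 chi2 82.9 70 drop Delta -93.4 C ang 7.4
all 1 0.36 -139.225 phi0 -75.4 D 0.428 c 0.065 chi2 87.0 70 drop Delta -104.6 C ang -3.8
C 0 None 0.226 phi0 -83.3 D 0.425 c 5.039 chi2 32.8 28 drop Delta -96.7 C ang 4.1
C 0 0.27 3.788 phi0 -83.5 D 0.422 c 4.006 chi2 33.1 28 drop Delta -96.5 C ang 4.3
C 0 0.315 1.486 phi0 -83.7 D 0.419 c 1.185 chi2 33.7 28 drop Delta -96.3 C ang 4.5
C 0 0.36 8.502 phi0 -83.8 D 0.415 c 8.436 chi2 34.8 28 drop Delta -96.2 C ang 4.6
C 1 None 1.322 phi0 -164.6 D 0.423 c -1.272 chi2 30.1 28 drop Delta -15.4 C ang 85.4
C 1 0.27 1.203 phi0 -124.4 D 0.427 c -0.174 chi2 32.2 28 drop Delta -55.6 C ang 45.2
C 1 0.315 0.432 phi0 -132.1 D 0.426 c -0.231 chi2 31.9 28 drop Delta -47.9 C ang 52.9
C 1 0.36 0.216 phi0 -137.7 D 0.426 c -0.286 chi2 31.7 28 drop Delta -42.3 C ang 58.5
```

```bash

python3 -m jog '[[0,0,-0.0132,0.0003,-0.05,0,0],[0,0,-0.0132,0.0003,-0.05,0,0],[0,0,-0.0132,0.0003,-0.05,0,0]]' >/dev/null; python3 rs.py
python3 -m jog '[[0,0,-0.0132,0.0003,-0.05,0,0]]' >/dev/null; python3 rs.py
python3 -m jog '[[0,0,-0.0132,0.0003,-0.05,0,0]]' >/dev/null; python3 rs.py
python3 -m jog '[[0,0,-0.0132,0.0003,-0.05,0,0]]' >/dev/null; python3 rs.py
python3 -m jog '[[0,0,-0.0132,0.0003,-0.05,0,0]]' >/dev/null; python3 rs.py
python3 -m jog '[[0,0,-0.0132,0.0003,-0.05,0,0]]' >/dev/null; python3 rs.py
python3 -m jog '[[0,0,-0.0132,0.0003,-0.05,0,0]]' >/dev/null; python3 rs.py
python3 -m jog '[[0,0,-0.0132,0.0003,-0.05,0,0]]' >/dev/null; python3 rs.py
python3 -m jog '[[0,0,-0.0132,0.0003,-0.05,0,0]]' >/dev/null; python3 rs.py
python3 -m jog '[[0,0,-0.0132,0.0003,-0.05,0,0]]' >/dev/null; python3 rs.py
python3 -m jog '[[0,0,-0.0132,0.0003,-0.05,0,0]]' >/dev/null; python3 rs.py
python3 -m jog '[[0,0,-0.0132,0.0003,-0.05,0,0]]' >/dev/null; python3 rs.py
python3 -m jog '[[0,0,-0.0132,0.0003,-0.05,0,0]]' >/dev/null; python3 rs.py
python3 -m jog '[[0,0,-0.0132,0.0003,-0.05,0,0]]' >/dev/null; python3 rs.py
python3 -m jog '[[0,0,-0.0132,0.0003,-0.05,0,0]]' >/dev/null; python3 rs.py
python3 -m jog '[[0,0,-0.0132,0.0003,-0.05,0,0]]' >/dev/null; python3 rs.py
python3 -m jog '[[0,0,-0.0132,0.0003,-0.05,0,0]]' >/dev/null; python3 rs.py
python3 -m jog '[[0,0,-0.0132,0.0003,-0.05,0,0]]' >/dev/null; python3 rs.py
python3 -m jog '[[0,0,-0.0132,0.0003,-0.05,0,0]]' >/dev/null; python3 rs.py
echo pos
python3 -m jog '[[0,0,0.0132,0.0003,0.05,0,0],[0,0,0.0132,0.0003,0.05,0,0],[0,0,0.0106,0.0002,0.04,0,0]]' >/dev/null; python3 rs.py
python3 -m jog '[[0,0,0.0106,0.0002,0.04,0,0]]' >/dev/null; python3 rs.py
python3 -m jog '[[0,0,0.0106,0.0002,0.04,0,0]]' >/dev/null; python3 rs.py
python3 -m jog '[[0,0,0.0106,0.0002,0.04,0,0]]' >/dev/null; python3 rs.py
python3 -m jog '[[0,0,0.0106,0.0002,0.04,0,0]]' >/dev/null; python3 rs.py
python3 -m jog '[[0,0,0.0106,0.0002,0.04,0,0]]' >/dev/null; python3 rs.py
python3 -m jog '[[0,0,0.0106,0.0002,0.04,0,0]]' >/dev/null; python3 rs.py
python3 -m jog '[[0,0,0.0106,0.0002,0.04,0,0]]' >/dev/null; python3 rs.py
python3 -m jog '[[0,0,0.0106,0.0002,0.04,0,0]]' >/dev/null; python3 rs.py
python3 -m jog '[[0,0,0.0106,0.0002,0.04,0,0]]' >/dev/null; python3 rs.py
python3 -m jog '[[0,0,0.0106,0.0002,0.04,0,0]]' >/dev/null; python3 rs.py
python3 -m jog '[[0,0,0.0106,0.0002,0.04,0,0]]' >/dev/null; python3 rs.py
python3 -m jog '[[0,0,0.0106,0.0002,0.04,0,0]]' >/dev/null; python3 rs.py
python3 -m jog '[[0,0,0.0106,0.0002,0.04,0,0]]' >/dev/null; python3 rs.py
python3 -m jog '[[0,0,0.0106,0.0002,0.04,0,0]]' >/dev/null; python3 rs.py
python3 -m jog '[[0,0,0.0106,0.0002,0.04,0,0]]' >/dev/null; python3 rs.py
python3 -m jog '[[0,0,0.0106,0.0002,0.04,0,0]]' >/dev/null; python3 rs.py
python3 -m jog '[[0,0,0.0106,0.0002,0.04,0,0]]' >/dev/null; python3 rs.py
python3 -m jog '[[0,0,0.0106,0.0002,0.04,0,0]]' >/dev/null; python3 rs.py
python3 -m jog '[[0,0,0.0106,0.0002,0.04,0,0]]' >/dev/null; python3 rs.py
```

```text
ang -4.9 tau-b 0.437 Mx-b 1.083 Ftan -2.46 q6 74.0 t 34.0
ang -7.76 tau-b 0.315 Mx-b 1.158 Ftan -3.2 q6 77.0 t 34.125
ang -10.63 tau-b 0.495 Mx-b 1.109 Ftan -2.33 q6 81.0 t 34.25
ang -13.49 tau-b 0.439 Mx-b 1.118 Ftan -2.59 q6 84.0 t 34.375
ang -16.35 tau-b 0.695 Mx-b 1.162 Ftan -1.78 q6 87.0 t 34.5
ang -19.21 tau-b 0.592 Mx-b 1.222 Ftan -2.4 q6 90.0 t 34.625
ang -22.07 tau-b 0.445 Mx-b 1.187 Ftan -2.82 q6 94.0 t 34.75
ang -24.93 tau-b 0.455 Mx-b 1.201 Ftan -2.84 q6 97.0 t 34.875
ang -27.79 tau-b 0.449 Mx-b 1.195 Ftan -2.84 q6 101.0 t 35.0
ang -30.64 tau-b 0.716 Mx-b 1.214 Ftan -1.9 q6 104.0 t 35.125
ang -33.5 tau-b 0.652 Mx-b 1.224 Ftan -2.18 q6 107.0 t 35.25
ang -36.35 tau-b 0.617 Mx-b 1.133 Ftan -1.97 q6 111.0 t 35.375
ang -39.21 tau-b 0.592 Mx-b 1.162 Ftan -2.17 q6 114.0 t 35.5
ang -42.07 tau-b 0.646 Mx-b 1.178 Ftan -2.03 q6 117.0 t 35.625
ang -44.92 tau-b 0.758 Mx-b 1.173 Ftan -1.59 q6 120.0 t 35.75
ang -47.77 tau-b 0.714 Mx-b 1.123 Ftan -1.56 q6 123.0 t 35.875
ang -50.63 tau-b 0.611 Mx-b 1.142 Ftan -2.02 q6 126.0 t 36.0
ang -53.49 tau-b 0.774 Mx-b 1.03 Ftan -0.98 q6 129.0 t 36.
[... 612 characters left out ...]
n -5.78 q6 103.0 t 37.625
ang -27.54 tau-b -0.346 Mx-b 1.192 Ftan -5.83 q6 100.0 t 37.75
ang -25.25 tau-b -0.44 Mx-b 1.207 Ftan -6.24 q6 98.0 t 37.875
ang -22.96 tau-b -0.313 Mx-b 1.24 Ftan -5.88 q6 95.0 t 38.0
ang -20.67 tau-b -0.247 Mx-b 1.245 Ftan -5.65 q6 92.0 t 38.125
ang -18.38 tau-b -0.318 Mx-b 1.23 Ftan -5.86 q6 89.0 t 38.25
ang -16.09 tau-b -0.608 Mx-b 1.22 Ftan -6.92 q6 87.0 t 38.375
ang -13.8 tau-b -0.571 Mx-b 1.192 Ftan -6.68 q6 84.0 t 38.5
ang -11.51 tau-b -0.277 Mx-b 1.201 Ftan -5.6 q6 82.0 t 38.625
ang -9.22 tau-b -0.276 Mx-b 1.219 Ftan -5.66 q6 79.0 t 38.75
ang -6.93 tau-b -0.151 Mx-b 1.17 Ftan -5.01 q6 77.0 t 38.875
ang -4.63 tau-b -0.292 Mx-b 1.201 Ftan -5.66 q6 74.0 t 39.0
```

```bash
cat >> data.py <<'E'
C3=np.array([[-7.76,.315],[-10.63,.495],[-13.49,.439],[-16.35,.695],[-19.21,.592],[-22.07,.445],[-24.93,.455],[-27.79,.449],[-30.64,.716],[-33.5,.652],[-36.35,.617],[-39.21,.592],[-42.07,.646],[-44.92,.758],[-47.77,.714],[-50.63,.611],[-53.49,.774],[-56.34,.409],[-4.9,.437]])
C4=np.array([[-45.83,-.118],[-43.55,-.381],[-41.26,-.223],[-38.98,-.053],[-36.69,-.491],[-34.4,-.03],[-32.12,-.176],[-29.83,-.276],[-27.54,-.346],[-25.25,-.44],[-22.96,-.313],[-20.67,-.247],[-18.38,-.318],[-16.09,-.608],[-13.8,-.571],[-11.51,-.277],[-9.22,-.276],[-6.93,-.151],[-4.63,-.292]])
rows+=[(a-100.8,t,1) for a,t in C3]+[(a-100.8,t,-1) for a,t in C4]
E
python3 ft.py | cut -c1-150; python3 - <<'E'
from data import *
R=np.array(rows)
for lo in range(-160,-20,15):
    o=[]
    for s in(1,-1):
        k=(R[:,0]>=lo)&(R[:,0]<lo+15)&(R[:,2]==s);o.append((k.sum(),R[k,1].mean().round(3) if k.any() else np.nan))
    print(lo+7.5,o,(o[0][1]+o[1][1])/2)
E
```

```text
all 0 None 0.279 phi0 -82.9 D 0.427 c -21.862 chi2 135.2 108 drop Delta -97.1 C ang 3.7
all 0 0.27 -5.227 phi0 -82.8 D 0.427 c -9.688 chi2 135.4 108 drop Delta -97.2 C ang 3.6
all 0 0.315 -7.852 phi0 -83.0 D 0.427 c -0.987 chi2 138.8 108 drop Delta -97.0 C ang 3.8
all 0 0.36 27.7 phi0 -83.2 D 0.427 c 22.747 chi2 153.4 108 drop Delta -96.8 C ang 4.0
all 1 None 0.274 phi0 -95.1 D 0.428 c -0.051 chi2 133.7 108 drop Delta -84.9 C ang 15.9
all 1 0.27 -24.916 phi0 -95.0 D 0.428 c -0.05 chi2 133.7 108 drop Delta -85.0 C ang 15.8
all 1 0.315 4510794097.777 phi0 -98.3 D 0.428 c -4.58 chi2 138.4 108 drop Delta -81.7 C ang 19.1
all 1 0.36 7389.13 phi0 -68.0 D 0.425 c 0.077 chi2 151.1 108 drop Delta -112.0 C ang -11.2
C 0 None 0.265 phi0 -83.5 D 0.422 c 5.039 chi2 86.3 66 drop Delta -96.5 C ang 4.3
C 0 0.27 -5.888 phi0 -83.2 D 0.422 c 4.155 chi2 86.3 66 drop Delta -96.8 C ang 4.0
C 0 0.315 -6.148 phi0 -80.9 D 0.42 c -5.27 chi2 88.1 66 drop Delta -99.1 C ang 1.7
C 0 0.36 2.27 phi0 -79.1 D 0.418 c -7.627 chi2 92.9 66 drop Delta -100.9 C ang -0.1
C 1 None 0.262 phi0 -81.7 D 0.422 c 0.008 chi2 86.3 
[... 455 characters left out ...]
0000000002
-122.5 [(np.int64(7), np.float64(0.511)), (np.int64(6), np.float64(-0.379))] 0.066
-107.5 [(np.int64(10), np.float64(0.456)), (np.int64(9), np.float64(-0.32))] 0.068
-92.5 [(np.int64(9), np.float64(0.378)), (np.int64(5), np.float64(-0.472))] -0.046999999999999986
-77.5 [(np.int64(7), np.float64(0.401)), (np.int64(10), np.float64(-0.568))] -0.08349999999999996
-62.5 [(np.int64(5), np.float64(0.252)), (np.int64(5), np.float64(-0.562))] -0.15500000000000003
-47.5 [(np.int64(4), np.float64(0.215)), (np.int64(5), np.float64(-0.62))] -0.2025
-32.5 [(np.int64(5), np.float64(0.211)), (np.int64(1), np.float64(-0.503))] -0.14600000000000002
-17.5 [(np.int64(0), nan), (np.int64(0), nan)] nan
```

```bash
python3 -m jog '[[0,0,0.0119,0.0003,0.045,0,0],[0,0,0.0119,0.0003,0.045,0,0],[0,0,0.0119,0.0003,0.045,0,0],[0,0,0.0119,0.0003,0.045,0,0],[0,0,0,0,0,0,0],[0.04,0,0,0,0,0,0],[0.04,0,0,0,0,0,0],[0.04,0,0,0,0,0,0],[0.04,0,0,0,0,0,0],[0.04,0,0,0,0,0,0]]' 40; python3 - <<'E'
from h import *
meas(40)
E
python3 rs.py
```

```text
time_s: 40.25
ee_pos: [558.8, -93.9, 429.8]
ee_rot: [-174.5, -0.0, 12.2]
force: [0.1, 0.2, 0.7]
gripper_width: 40.2
t 42.25 F [0.08 0.11 0.06] M [-0.125  0.139 -0.001] stdM [0.033 0.029 0.027] | Mx -0.092 Ftan -0.09 tau_ax -0.117 toolang 5.56 w 40.1 tcp r 266.1
ang 5.56 tau-b -0.105 Mx-b 0.049 Ftan -0.58 q6 65.0 t 42.25
```

```bash
python3 -m jog '[[0,0,0,0,0,0,0],[0,0,0,0,0,0,0],[0,0,0,0,0,0,0],[0,0,0,0,0,0,0]]' 40; python3 -m jog '[[0,0,0.0132,0.0003,0.05,0,0],[0,0,-0.0237,0.001,-0.09,0,0],[0,0,0.019,0.0007,0.072,0,0],[0,0,-0.015,0.0004,-0.057,0,0],[0,0,0.0119,0.0003,0.045,0,0],[0,0,-0.0092,0.0002,-0.035,0,0],[0,0,0.0069,0.0001,0.026,0,0],[0,0,-0.005,0,-0.019,0,0],[0,0,0.0034,0,0.013,0,0],[0,0,-0.0021,0,-0.008,0,0],[0,0,0.0011,0,0.004,0,0],[0,0,-0.0003,0,-0.001,0,0]]' 40;  python3 - <<'E'
from h import *
meas(12)
E
python3 -m jog '[[0,0,-0.0132,0.0003,-0.05,0,0],[0,0,0.0237,0.001,0.09,0,0],[0,0,-0.019,0.0007,-0.072,0,0],[0,0,0.015,0.0004,0.057,0,0],[0,0,-0.0119,0.0003,-0.045,0,0],[0,0,0.0092,0.0002,0.035,0,0],[0,0,-0.0069,0.0001,-0.026,0,0],[0,0,0.005,0,0.019,0,0],[0,0,-0.0034,0,-0.013,0,0],[0,0,0.0021,0,0.008,0,0],[0,0,-0.0011,0,-0.004,0,0],[0,0,0.0003,0,0.001,0,0]]' 40;  python3 - <<'E'
from h import *
from workcell import vision
meas(12)
Q=[]
for n in("scene","top"):
    f=vision.grab_frame(n);cv2.imwrite(f"pics/s5{n}.png",f["color"])
    P,m=cloud(f);q=P[m];d=q-AX
    k=(abs(d@EX)<22)&(np.hypot(d@EY,d[:,2])<122)&(d[:,2]<55);Q.append(q[k])
q=Q[0]
best=min((fit(q,np.radians(t),(AX[0],AX[1],YAW)) for t in range(-30,30,10)),key=lambda x:x[1].cost)
print(len(q),np.degrees(best[0]),best[1].cost/len(q))
E
```

```text
time_s: 42.75
ee_pos: [558.8, -93.6, 429.7]
ee_rot: [-174.4, -0.0, 12.2]
force: [0.1, 1.7, 1.2]
gripper_width: 19.0
time_s: 44.25
ee_pos: [558.8, -93.5, 429.7]
ee_rot: [-174.4, -0.0, 12.2]
force: [-0.7, 5.6, 1.2]
gripper_width: 19.5
t 44.85 F [-1.06  5.81  1.62] M [1.253 0.464 0.043] stdM [0.024 0.025 0.026] | Mx 1.323 Ftan -6.03 tau_ax -0.283 toolang 5.63 w 19.2 tcp r 266.1
time_s: 46.35
ee_pos: [558.8, -93.3, 429.7]
ee_rot: [-174.4, -0.0, 12.2]
force: [-0.2, 6.4, -0.5]
gripper_width: 19.1
t 46.95 F [-0.65  5.82  0.19] M [ 1.351  0.352 -0.056] stdM [0.03  0.035 0.021] | Mx 1.395 Ftan -5.81 tau_ax -0.152 toolang 5.59 w 19.7 tcp r 266.1
1995 [6.15959368] 0.8671739271099362
```

View pics/s5scene.png

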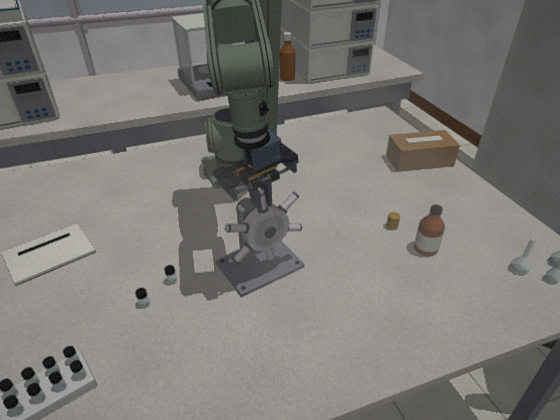

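```bash

python3 -m jog '[[0,0,0.0132,0.0003,0.05,0,0],[0,0,0.0132,0.0003,0.05,0,0],[0,0,0.0053,0,0.02,0,0],[0,0,-0.0079,0.0001,-0.03,0,0],[0,0,-0.0079,0.0001,-0.03,0,0]]' >/dev/null; python3 rs.py
python3 -m jog '[[0,0,-0.0053,0.0001,-0.02,0,0]]' >/dev/null; python3 rs.py
python3 -m jog '[[0,0,-0.0053,0.0001,-0.02,0,0]]' >/dev/null; python3 rs.py
python3 -m jog '[[0,0,-0.0053,0.0001,-0.02,0,0]]' >/dev/null; python3 rs.py
python3 -m jog '[[0,0,-0.0053,0.0001,-0.02,0,0]]' >/dev/null; python3 rs.py
python3 -m jog '[[0,0,-0.0053,0.0001,-0.02,0,0]]' >/dev/null; python3 rs.py
python3 -m jog '[[0,0,-0.0053,0.0001,-0.02,0,0]]' >/dev/null; python3 rs.py
python3 -m jog '[[0,0,-0.0053,0.0001,-0.02,0,0]]' >/dev/null; python3 rs.py
python3 -m jog '[[0,0,-0.0053,0.0001,-0.02,0,0]]' >/dev/null; python3 rs.py
python3 -m jog '[[0,0,-0.0053,0.0001,-0.02,0,0]]' >/dev/null; python3 rs.py
python3 -m jog '[[0,0,-0.0053,0.0001,-0.02,0,0]]' >/dev/null; python3 rs.py
python3 -m jog '[[0,0,-0.0053,0.0001,-0.02,0,0]]' >/dev/null; python3 rs.py
python3 -m jog '[[0,0,-0.0053,0.0001,-0.02,0,0]]' >/dev/null; python3 rs.py
python3 -m jog '[[0,0,-0.0053,0.0001,-0.02,0,0]]' >/dev/null; python3 rs.py
python3 -m jog '[[0,0,-0.0053,0.0001,-0.02,0,0]]' >/dev/null; python3 rs.py
python3 -m jog '[[0,0,-0.0053,0.0001,-0.02,0,0]]' >/dev/null; python3 rs.py
echo pos
python3 -m jog '[[0,0,-0.0106,0.0002,-0.04,0,0],[0,0,0.0079,0.0001,0.03,0,0],[0,0,0.0079,0.0001,0.03,0,0]]' >/dev/null; python3 rs.py
python3 -m jog '[[0,0,0.0053,0.0001,0.02,0,0]]' >/dev/null; python3 rs.py
python3 -m jog '[[0,0,0.0053,0.0001,0.02,0,0]]' >/dev/null; python3 rs.py
python3 -m jog '[[0,0,0.0053,0.0001,0.02,0,0]]' >/dev/null; python3 rs.py
python3 -m jog '[[0,0,0.0053,0.0001,0.02,0,0]]' >/dev/null; python3 rs.py
python3 -m jog '[[0,0,0.0053,0.0001,0.02,0,0]]' >/dev/null; python3 rs.py
python3 -m jog '[[0,0,0.0053,0.0001,0.02,0,0]]' >/dev/null; python3 rs.py
python3 -m jog '[[0,0,0.0053,0.0001,0.02,0,0]]' >/dev/null; python3 rs.py
python3 -m jog '[[0,0,0.0053,0.0001,0.02,0,0]]' >/dev/null; python3 rs.py
python3 -m jog '[[0,0,0.0053,0.0001,0.02,0,0]]' >/dev/null; python3 rs.py
python3 -m jog '[[0,0,0.0053,0.0001,0.02,0,0]]' >/dev/null; python3 rs.py
python3 -m jog '[[0,0,0.0053,0.0001,0.02,0,0]]' >/dev/null; python3 rs.py
python3 -m jog '[[0,0,0.0053,0.0001,0.02,0,0]]' >/dev/null; python3 rs.py
python3 -m jog '[[0,0,0.0053,0.0001,0.02,0,0]]' >/dev/null; python3 rs.py
python3 -m jog '[[0,0,0.0053,0.0001,0.02,0,0]]' >/dev/null; python3 rs.py
```

```text
ang 8.98 tau-b 0.535 Mx-b 1.561 Ftan -3.86 q6 62.0 t 47.675
ang 7.8 tau-b 0.356 Mx-b 1.506 Ftan -4.33 q6 63.0 t 47.8
ang 6.66 tau-b 0.276 Mx-b 1.594 Ftan -4.96 q6 64.0 t 47.925
ang 5.52 tau-b 0.371 Mx-b 1.692 Ftan -4.97 q6 65.0 t 48.05
ang 4.37 tau-b 0.645 Mx-b 1.736 Ftan -4.11 q6 66.0 t 48.175
ang 3.22 tau-b 0.467 Mx-b 1.716 Ftan -4.7 q6 67.0 t 48.3
ang 2.08 tau-b 0.403 Mx-b 1.757 Ftan -5.09 q6 68.0 t 48.425
ang 0.93 tau-b 0.461 Mx-b 1.755 Ftan -4.86 q6 69.0 t 48.55
ang -0.22 tau-b 0.731 Mx-b 1.826 Ftan -4.11 q6 70.0 t 48.675
ang -1.36 tau-b 0.446 Mx-b 1.758 Ftan -4.92 q6 71.0 t 48.8
ang -2.51 tau-b 0.736 Mx-b 1.818 Ftan -4.06 q6 72.0 t 48.925
ang -3.65 tau-b 0.501 Mx-b 1.829 Ftan -4.99 q6 73.0 t 49.05
ang -4.8 tau-b 0.423 Mx-b 1.879 Ftan -5.46 q6 74.0 t 49.175
ang -5.94 tau-b 0.641 Mx-b 1.911 Ftan -4.77 q6 75.0 t 49.3
ang -7.09 tau-b 0.673 Mx-b 1.9 Ftan -4.59 q6 77.0 t 49.425
ang -8.23 tau-b 0.684 Mx-b 1.924 Ftan -4.64 q6 78.0 t 49.55
pos
ang -6.99 tau-b -0.456 Mx-b 1.664 Ftan -7.96 q6 77.0 t 49.925
ang -5.82 tau-b -0.652 Mx-b 1.775 Ftan -9.11 q6 75.0 t 50.05
ang -4.68 tau-b -0.318 Mx-b 1.703 Ftan -7.59 q6 74.0 t 50.175
ang -3.54 tau-b -0.375 Mx-b 1.755 Ftan -8.0 q6 73.0 t 50.3
ang -2.4 tau-b -0.481 Mx-b 1.757 Ftan -8.4 q6 72.0 t 50.425
ang -1.26 tau-b -0.193 Mx-b 1.757 Ftan -7.32 q6 71.0 t 50.55
ang -0.11 tau-b -0.426 Mx-b 1.727 Ftan -8.08 q6 70.0 t 50.675
ang 1.03 tau-b -0.456 Mx-b 1.704 Ftan -8.11 q6 69.0 t 50.8
ang 2.17 tau-b -0.115 Mx-b 1.76 Ftan -7.04 q6 68.0 t 50.925
ang 3.32 tau-b -0.429 Mx-b 1.672 Ftan -7.89 q6 67.0 t 51.05
ang 4.46 tau-b -0.498 Mx-b 1.669 Ftan -8.14 q6 66.0 t 51.175
ang 5.61 tau-b -0.526 Mx-b 1.677 Ftan -8.27 q6 65.0 t 51.3
ang 6.75 tau-b -0.744 Mx-b 1.667 Ftan -9.05 q6 64.0 t 51.425
ang 7.89 tau-b -0.419 Mx-b 1.712 Ftan -8.01 q6 63.0 t 51.55
ang 9.03 tau-b -0.644 Mx-b 1.68 Ftan -8.73 q6 62.0 t 51.675
```

```bash
python3 -m jog '[[0,0,-0.0106,0.0002,-0.04,0,0],[0,0,-0.0106,0.0002,-0.04,0,0],[0,0,0,0,0,0,0],[0,0,0,0,0,0,0],[0,0,0,0,0,0,0],[0,0,0,0,0,0,0],[0,0,0,0,0,0,0],[0,0,0,0,0,0,0]]' 40; python3 rd.py; python3 - <<'E'
from h import *
from workcell import vision
f=vision.grab_frame("scene")
P,m=cloud(f);q=P[m];d=q-AX
q=q[(abs(d@EX)<22)&(np.hypot(d@EY,d[:,2])<122)&(d[:,2]<55)]
best=min((fit(q,np.radians(t),(AX[0],AX[1],YAW)) for t in range(-30,30,10)),key=lambda x:x[1].cost)
print(np.degrees(best[0]))
for l in ["amber_bottle_center","vial_a_center","weight_center"]:
    print(l,[(np.round(d["location"]).tolist(),round(d["p"],2)) for d in vision.find_in("scene",l)])
E
python3 rd.py
```

```text
time_s: 52.68
ee_pos: [557.5, -87.9, 430.2]
ee_rot: [-175.6, -0.1, 12.2]
force: [-1.9, 7.5, 3.3]
gripper_width: 19.2
ang 4.43 pos ang 4.57 r 266.1 xoff -0.1 tau -0.554 Mx 1.576 F [-1.9  7.5  3.3] t 52.675 w 19.2 qv [ 0.  0. -0.  0. -0.  0.] q [-11.  17.  88.   4.  77.  66.]
[4.75796064]
amber_bottle_center [([634.0, 378.0, 75.0], 0.56)]
vial_a_center [([496.0, -316.0, 32.0], 0.62)]
weight_center [([510.0, 351.0, 32.0], 0.76)]
ang 4.43 pos ang 4.56 r 266.1 xoff -0.1 tau -0.431 Mx 1.654 F [-1.5  7.4  3.5] t 52.875 w 19.3 qv [-0. -0.  0. -0. -0. -0.] q [-11.  17.  88.   4.  77.  66.]
```

```bash
python3 -c "
from workcell import ticket;print(ticket.job_done())"
```

```text
the job is handed in; nothing more can be done
None
```

I turned the rotor by three of its sleeves in turn, feeling the pull both ways, and handed the job in at about 53 s. It was still gripping a sleeve, at rest, with the heavy side straight down by my best estimate. No verdict is reported.

- **Heavy side:** the slow sweeps fitted a pull of about 0.28 N m and a drag of about 0.43 N m, which matches the data given. They put the heavy side straight down with the held sleeve about 4° from vertical. A slower last sweep put it nearer 8–11°. I left it at 4.6°, which the camera fit confirmed (4.8°), against a tolerance of about 17°.
- **Checks that disagreed:** one pair of dying wiggles with the held sleeve near 6° still showed about −0.10 N m, which would put straight down near −14°. I trusted it less, because the two wiggles left different amounts of drag behind. A fit with a free force offset gave up to about +16°, but the offset I measured with the fingers open was only about −0.02 N m.
- **Final state:** the arm was still and the fingers were closed on the sleeve at 19.2 mm opening. The wrist force was about 8 N.
- **Bystanders:** the bottle and the weight, and the one vial the camera reported, were within about 5 mm of where they started, which is measuring noise. The second vial was not separately measured, though the arm never came near it.

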